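Refit the carton rack's shelf and restock it

ROBOT

A 7-joint arm with a two-finger parallel gripper is mounted at the origin on the work surface. World frame = base frame: x ahead of the robot, y to its left, z up, the work surface at z = 0. Lengths are in m, angles in rad, forces in N, time in s.
With the tool pointing down it reaches from about 0.4 to 0.875 m from the base axis. Payload 6.5 kg.
Tool frame: the origin (TCP) lies on the centre line of the jaws, within the pads' length; the fingertips stand ctrl.nose_length ahead of it and the grasp point (between the pads) is the TCP (ctrl.nose_length is the distance from the TCP to the fingertips, in m); z points along the fingers, y is the direction in which the jaws open and shut (so a half turn about z gives the same grasp; the last joint's range is limited). The gripper opens to 88 mm and grips with 3 to 60 N. Pads are 18 mm wide; open, the fingers measure 123 mm over their backs; the gripper's body (75 mm by 187 mm) begins 45 mm behind the grasp point.
Start: joints at [-1.393, 0.536, -0.004, 1.538, 0.003, 1.067, -0.071], TCP at [0.157, 0.631, 0.258] pointing down, gripper open.
Joint ranges: [-2.7, 2.7], [-0.37, 2.16], [-1.27, 1.26], [0.24, 2.4], [-1.31, 4.45], [0.19, 1.91], [-2.76, 2.76]. Speed limits (rad/s): [2.39, 2.39, 3.14, 3.14, 3.14, 3.14, 3.14].

INTERFACE

Orientations are given as a rotation vector (axis times angle).
In Python, from station import ctrl gives the robot as it stands.
- The arm moves only by the shell command python3 -m handwheel 'ROWS'. ROWS is JSON, a list of rows, each a list of 7 numbers: the shift along the tool's x, y, z in mm, then the turn, a rotation vector about the tool's x, y, z in rad, then the closure in counts, from 0 (fully open) to 255 (shut). In form: [[dx, dy, dz, ax, ay, az, grip], ...]. A call has 1 to 10 rows; each row is the pose to reach, as a shift and turn from the pose measured when the call began, along the tool's axes at that moment; what a row does not reach only later rows make up. A row lasts 1/12 s, in which the tool goes at most 41.7 mm and 7.16 degrees, less where a joint would pass 70% of its speed; a pose out of reach is approached as far as the arm can. A call with a gripper value outside its range is refused whole. The fingers move at their own pace and stop on an object; the grip force is fixed at half the most. Time passes only in rows, so rows that repeat a pose let the fingers close. It gives the time, the measured TCP pose, the force and the opening at its end, in the units of the state.
- ctrl.observe(): the state, without advancing time (a new reading comes with each control period).
- ctrl.read_camera(name): name is "side" or "top"; returns the picture (420x560x3 uint8, red, green, blue); there is no depth.
- ctrl.camera_params(name): a dict with "camera_matrix" (3x3 intrinsics, pixels), "R" (3x3) and "t" (3): a world point X has camera coordinates R X + t. Camera axes: x right, y down, z forward; pixel columns grow to the right and rows downward; lengths in m; the calibration is good to about 2 mm. A picture is of the moment at which its call begins. camera_params takes no time and is no camera call.
- ctrl.close_job(): hands the job in, once; it reports no verdict.
The state is a dict: "time": time; "joints": joint angles; "joint_velocities": joint speeds; "joint_torque": joint torques, N m; "ee_pos": TCP position; "orientation": TCP orientation; "force": force on the tool from outside, world axes, zero at the start; "moment": the same for the moment, N m; "opening": finger opening in m.
Only numpy, scipy, OpenCV 4.12 (cv2) and the standard library are available. Lean on these libraries where they do the work, as an engineer would, in place of code of your own. Each camera call takes 0.05 s, during which the arm holds its last target.

TASK

Put the white lift-out shelf back into the sloped carton rack: tuck its bare rear edge under the lip of the backstop, then lower its front until it lies fully home behind the front upstand. Then file the two blue cartons upright in the lane with the blue ticket, one in front of the other, the first leaning with its broad face flush against the backstop and the second flush against the first. Leave everything else where it stands.

Things in the scene. Friction and masses are not known exactly. Their poses are not given: they have to be found in the camera images.
- seat (a point): Pale green sloped carton rack, fixed to the bench, open front to the robot. Point: centre of the seat plane (bearer tops) on which the shelf's underside rests, 50 mm above the bench. Axes: x down the slope to the rear, z square to it (tilted 15 deg to the rear), y across, left. In mm: bearers at x -97..-60 and 48..93; back wall face x 93, top z 100; side cheeks' inner faces y +-80, tops z 20.
- lip (a point): Lip: middle of the front lower edge of the rack's white backstop. Axes as seat, where it lies at x 73, z 16 mm. The backstop is a block from there 20 mm back to the back wall and up to z 85; the slot under it is 16 mm high, 20 mm deep. Green uprights beside it (y +-80) end at z 96.
- upstand (a point): Middle of the top inner edge of the front upstand, a 3 mm sheet. Axes as seat, where it lies at x -94, z 12 mm. In front of it the ticket rail reaches 30 mm out, sloping down. Upstand to backstop is 167 mm, less than the shelf's 180, so the shelf goes in rear edge first with its front raised (about 10 degrees to the slope suits).
- shelf_mid (a point): Loose lift-out shelf, flat on the bench: white plate 180 (x) x 150 (y) x 6 mm, 0.2-0.33 kg, with a grey upright lane divider on its middle line, 10 mm thick, x -80 to 45, 40 mm high. The bare end (+x) is the rear. Point: over the plate's centre, 26 mm above its underside, inside the divider, near the balance point: grip here across y. Fully home its axes agree with seat's; 3 to 5 mm play.
- shelf_rear (a point): Middle of the shelf's rear edge, on the underside, 90 mm along x from the plate's centre. Axes as those of shelf_mid.
- ticket_blue: Blue price ticket, 28 x 60 mm, on the rack's front ticket rail at the middle of one lane (left or right varies). Origin: its middle; x level to the rack's rear, y across the rack, z up. The lane's centre line has the same y: +40 or -40 mm in seat's axes; lanes are 70 to 75 mm wide, between divider and cheek.
- ticket_yellow: Yellow price ticket of the other lane, same size and axes.
- carton_a_mid (a point): BLUE carton with white bands, one of two alike. 26 mm deep (x), 46 wide (y), 100 tall (z), 50-100 g, upright in a row of four on the bench, order varies. Point: its centre, 50 mm above its foot. In the rack: at the back its centre is at x 60, z 56 mm of seat; the one before it at x 34, z 56.
- carton_b_mid (a point): The other BLUE carton with white bands. 26 mm deep (x), 46 wide (y), 100 tall (z), 50-100 g, upright in a row of four on the bench, order varies. Point: its centre, 50 mm above its foot.
- carton_a: The same carton as carton_a_mid; origin at the centre of its foot.
- carton_b: The same carton as carton_b_mid; origin at the centre of its foot.
- carton_red_mid (a point): White carton with red bands, not wanted, to be left alone. 26 mm deep (x), 46 wide (y), 100 tall (z), 50-100 g, upright in a row of four on the bench, order varies. Point: its centre, 50 mm above its foot.
- carton_green_mid (a point): White carton with green bands, not wanted, to be left alone. 26 mm deep (x), 46 wide (y), 100 tall (z), 50-100 g, upright in a row of four on the bench, order varies. Point: its centre, 50 mm above its foot.
- amber_bottle: Amber jar with a white cap, 42 mm across, 80 mm tall, standing, not to be moved; origin at its foot.
- red_jar: Red lidded jar, 68 mm across, 56 mm tall, standing, not to be moved; origin at its foot.
- pen: White pen with a blue-green cap, 138 mm long, 13 mm thick, lying along its x; origin under its middle.
- stapler: Grey and black stapler, 125 x 34 x 55 mm; origin under its middle.
- pump_bottle: Clear bottle with a blue cap, 60 mm across, 140 mm tall, standing, not to be moved; origin at its foot.
Mind the look-alikes: they are no part of the job. What is shaped like the part that bears shelf_mid but black is not meant. Leave any yellow look-alike of the carton_b alone.

How it is judged:
On the way, in this order (a step that is already met when the one before it is completed fails the run):
1. the shelf's rear edge is under the backstop's lip while its front is still raised (x of shelf_rear in the frame of seat above 0.075 m and z of shelf_rear in the frame of seat between -0.004 and 0.014 m and y of shelf_rear in the frame of seat between -0.012 and 0.012 m and angle between the z axis of shelf_mid and the z axis of seat, either way round above 0.05 rad), for 0.1 s.
2. the shelf lies fully home in the rack (x of shelf_mid in the frame of seat between -0.007 and 0.007 m and y of shelf_mid in the frame of seat between -0.008 and 0.008 m and z of shelf_mid in the frame of seat between 0.022 and 0.0295 m and angle between the z axis of shelf_mid and the z axis of seat, either way round below 0.035 rad), for 0.2 s.
At the end, for the whole second after the job is handed in: Shelf fully home: flat on both bearers (2 degrees, 7 mm along, 8 mm across). Both blue cartons at rest on it in the blue ticket's lane, square to the slope (6 degrees, 11 in turn): one within 8 mm of the backstop, the other close in front of it (gap under 10 mm) (all of step 2 and ((x of carton_a_mid in the frame of seat between 0.052 and 0.066 m and y of carton_a_mid in the frame of ticket_blue between -0.024 and 0.024 m and z of carton_a_mid in the frame of seat between 0.05 and 0.062 m and angle between the z axis of each of carton_a_mid, carton_b_mid and the z axis of seat, either way round below 0.1 rad and angle between the x axis of each of carton_a_mid, carton_b_mid and the x axis of seat, either way round below 0.2 rad and linear speed of each of carton_a, carton_b below 0.02 m/s and x of carton_b_mid in the frame of seat between 0.018 and 0.042 m and y of carton_b_mid in the frame of ticket_blue between -0.024 and 0.024 m and z of carton_b_mid in the frame of seat between 0.05 and 0.062 m and distance between carton_a_mid and carton_b_mid below 0.036 m) or (x of carton_b_mid in the frame of seat between 0.052 and 0.066 m and y of carton_b_mid in the frame of ticket_blue between -0.024 and 0.024 m and z of carton_b_mid in the frame of seat between 0.05 and 0.062 m and angle between the z axis of each of carton_b_mid, carton_a_mid and the z axis of seat, either way round below 0.1 rad and angle between the x axis of each of carton_b_mid, carton_a_mid and the x axis of seat, either way round below 0.2 rad and linear speed of each of carton_b, carton_a below 0.02 m/s and x of carton_a_mid in the frame of seat between 0.018 and 0.042 m and y of carton_a_mid in the frame of ticket_blue between -0.024 and 0.024 m and z of carton_a_mid in the frame of seat between 0.05 and 0.062 m and distance between carton_a_mid and carton_b_mid below 0.036 m))); the robot touches nothing.
It fails at once if one of the two white cartons is shifted by more than 20 mm or tipped over (distance of any of carton_red_mid, carton_green_mid from where it was at the start of the episode above 0.02 m or angle between any of carton_red_mid, carton_green_mid's own z axis and vertical above 0.35 rad).
It fails at once if the amber jar, red jar or clear bottle is shifted by more than 20 mm or tipped over (distance of any of amber_bottle, red_jar, pump_bottle from where it was at the start of the episode above 0.02 m or angle between any of amber_bottle, red_jar, pump_bottle's own z axis and vertical above 0.35 rad).
It fails at once if the pen or the stapler is shifted by more than 20 mm or tipped over (distance of any of pen, stapler from where it was at the start of the episode above 0.02 m or angle between any of pen, stapler's own z axis and vertical above 0.35 rad).
It also fails if it takes over 72 s, if anything falls off the work surface, if the arm or the gripper's body presses on something with over 40 N, if the wrist force passes 120 N, or if a joint passes its speed limit or range.

## Working session

There is one attempt and no reset: what is moved stays moved. The work goes in short steps, Python scripts to look and compute and a shell command to move; the robot and the scene stay as the last step left them, time stands still between calls to the robot, and variables do not carry over. Pictures are saved under pics/ and viewed, and the job is handed in when it is done.

```bash
ls; mkdir -p pics
python3 - <<'E'
from station import ctrl
import cv2
print(ctrl.observe(), ctrl.nose_length)
for n in ("side","top"):
    im=ctrl.read_camera(n); cv2.imwrite(f"pics/{n}0.png",im[:,:,::-1])
    print(n,ctrl.camera_params(n))
E
```

```text
pics
{'time': 0.0, 'joints': array([-1.39319168,  0.53717289, -0.00440286,  1.53886744,  0.00265502,
        1.06731918, -0.07117043]), 'joint_velocities': array([ 0.00027318, -0.001032  , -0.00109124, -0.00211634,  0.00172299,
       -0.00045476,  0.00183447]), 'joint_torque': array([-4.56926846e-04, -5.70978463e+01,  9.90708321e-01, -2.51612896e+01,
       -5.61778760e-02,  1.79170584e-02,  1.80104985e-04]), 'ee_pos': array([0.15681582, 0.63019296, 0.25683728]), 'orientation': array([-3.81865413e-01, -3.11827776e+00,  2.76849007e-03]), 'force': array([-0.21559603, -0.61517095,  0.12680857]), 'moment': array([ 0.04681707, -0.01834181,  0.01644066]), 'opening': 0.08811795204088073} 0.019
side {'camera_matrix': array([[420.2093027 ,   0.        , 275.30206911],
       [  0.        , 420.2093027 , 214.12026137],
       [  0.        ,   0.        ,   1.        ]]), 'R': array([[-0.95158581, -0.30729337, -0.0074318 ],
       [-0.21389712,  0.67934508, -0.7019532 ],
       [ 0.22075433, -0.66637906, -0.7121843 ]]), 't': array([0.52274454, 0.11814522, 0.97031749])}
top {'camera_matrix': array([[417.33059078,   0.        , 273.71362368],
       [  0.        , 417.33059078, 206.44694817],
       [  0.        ,   0.        ,   1.        ]]), 'R': array([[ 0.00517451, -0.99998228,  0.00294203],
       [-0.98136796, -0.00564323, -0.19205487],
       [ 0.19206807, -0.00189342, -0.98137978]]), 't': array([0.06028721, 0.55740336, 0.93703945])}
```

View pics/side0.png

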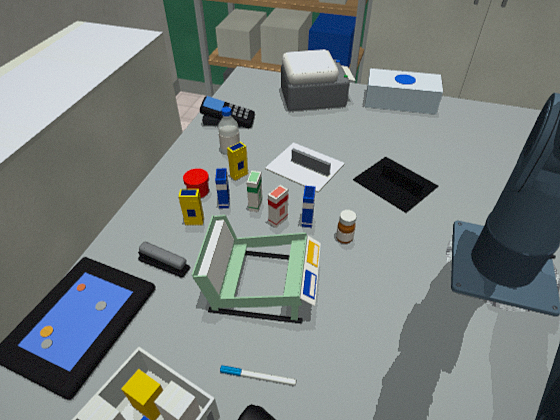

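View pics/top0.png

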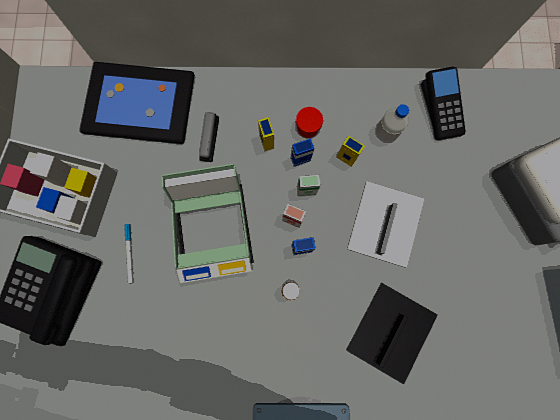

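```bash
cat > h.py <<'E'
import numpy as np, cv2
P=dict(side=None,top=None)
def prm(n):
    from station import ctrl
    if P[n] is None: P[n]=ctrl.camera_params(n)
    return P[n]
def ray(n,uv):
    p=prm(n);R=p['R'];t=p['t'];K=p['camera_matrix']
    d=R.T@(np.linalg.inv(K)@np.array([uv[0],uv[1],1.0]));c=-R.T@t
    return c,d/np.linalg.norm(d)
def onz(n,uv,z):
    c,d=ray(n,uv);return c+d*(z-c[2])/d[2]
def tri(us,ut):
    c1,d1=ray('side',us);c2,d2=ray('top',ut)
    A=np.stack([d1,-d2],1);s=np.linalg.lstsq(A,c2-c1,rcond=None)[0]
    a=c1+s[0]*d1;b=c2+s[1]*d2
    return (a+b)/2,np.linalg.norm(a-b)
def proj(n,X):
    p=prm(n);x=p['camera_matrix']@(p['R']@np.asarray(X)+p['t']);return x[:2]/x[2]
def crop(src,box,k,out):
    im=cv2.imread(src);x0,y0,x1,y1=box
    c=cv2.resize(im[y0:y1,x0:x1],None,fx=k,fy=k,interpolation=cv2.INTER_CUBIC)
    for x in range((x0+9)//10*10,x1,10):
        cv2.line(c,((x-x0)*k,0),((x-x0)*k,6 if x%50 else 14),(0,0,255),1)
        if x%20==0: cv2.putText(c,str(x),((x-x0)*k,24),0,.4,(0,0,255),1)
    for y in range((y0+9)//10*10,y1,10):
        cv2.line(c,(0,(y-y0)*k),(6 if y%50 else 14,(y-y0)*k),(0,0,255),1)
        if y%20==0: cv2.putText(c,str(y),(16,(y-y0)*k+4),0,.4,(0,0,255),1)
    cv2.imwrite(out,c)
E
python3 - <<'E'
from h import *
crop('pics/top0.png',(150,150,320,280),4,'pics/top0_rack.png')
crop('pics/side0.png',(180,140,350,330),3,'pics/side0_rack.png')
crop('pics/top0.png',(330,170,450,280),5,'pics/top0_shelf.png')
crop('pics/side0.png',(255,130,355,200),6,'pics/side0_shelf.png')
E
```

```text
(no output)
```

View pics/top0_rack.png

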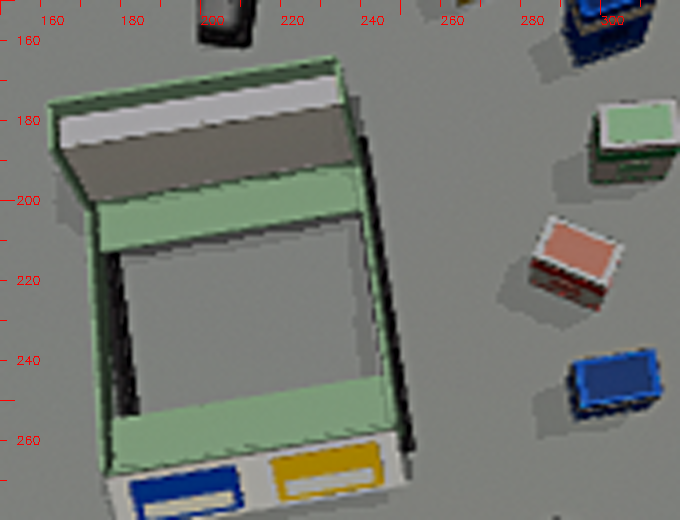

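View pics/side0_rack.png

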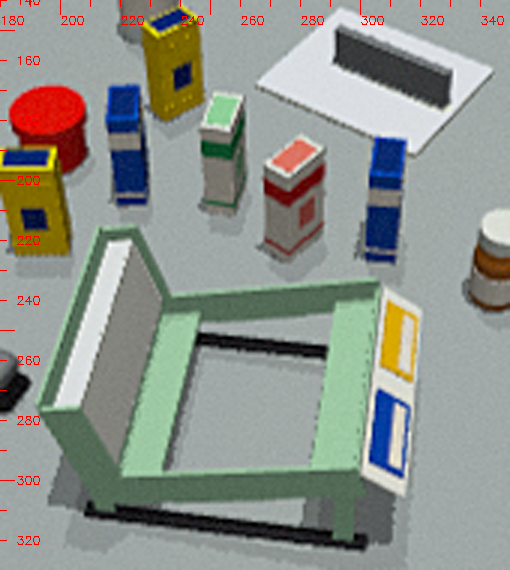

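View pics/top0_shelf.png

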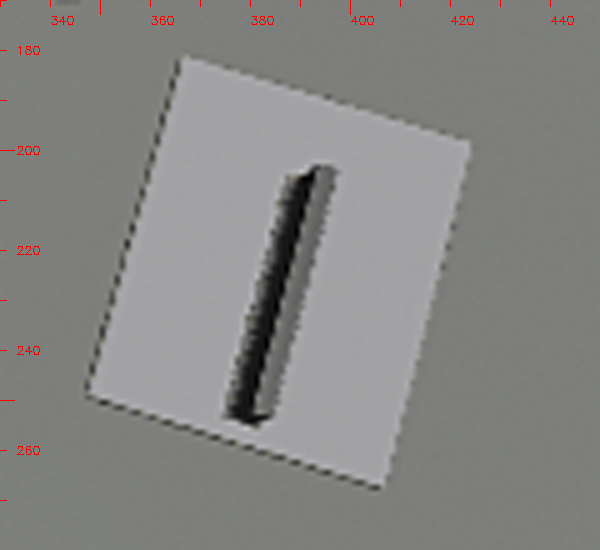

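View pics/side0_shelf.png

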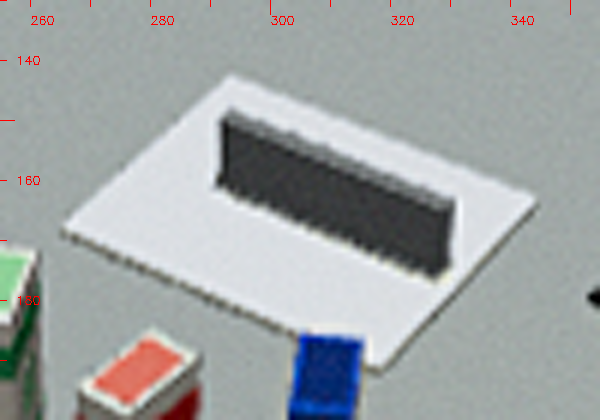

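```bash
cat > m1.py <<'E'
from h import *
from scipy.spatial.transform import Rotation as Ro
pts=[ # seat xyz mm, top px, side px
((73,73,85),(166.2,187),(206,276)),
((73,-73,85),(235.7,176.2),(223.7,220)),
((73,73,16),(174.2,200),(220,297.3)),
((73,-73,16),(238.8,191.2),(234.3,240)),
]
W=[];S=[]
for s,t,u in pts:
    X,e=tri(u,t);print(s,X.round(4),round(e*1000,1));W.append(X);S.append(np.array(s)/1e3)
print('y extents',np.linalg.norm(W[0]-W[1]),np.linalg.norm(W[2]-W[3]),np.linalg.norm(W[0]-W[2]),np.linalg.norm(W[1]-W[3]))
# tickets corners: blue top (TL,TR,BR,BL), side
tb=[(182.8,271),(209.8,266.5)],[]
for n,c in [('blueT top',onz('top',(196.5,273),.045)),('yelT',onz('top',(232,268),.045))]: print(n,c)
# seat edges single view z by tilt: front bearer rear edge x=-60,z=0 -> world z=.05+.06*sin15
for px,x in [((178,254.5),-60),((246.2,243.8),-60),((175,212.5),48),((240.5,203.2),48)]:
    print(x,onz('top',px,.05-x/1e3*np.sin(np.radians(15))).round(4))
print('far side pts')
for t,u in [((246.2,243.8),(291.7,237.7)),((240.5,203.2),(246.7,244.3))]: print(tri(u,t))
# shelf
c=[onz('top',p,.006) for p in [(366,181.5),(424,199),(407,267.5),(347.5,249.5)]]
c2=[onz('side',p,.006) for p in [(265.5,168.5),(293,142.5),(344.5,163.5),(318.3,191.8)]]
print(np.array(c).round(4));print(np.array(c2).round(4))
m=np.mean(c,0);print('mid',m,np.mean(c2,0))
c=np.array(c);ax=(c[0]+c[1]-c[2]-c[3])/2;ay=(c[0]+c[3]-c[1]-c[2])/2
print(ax,np.linalg.norm(ax),np.degrees(np.arctan2(ax[1],ax[0])),ay,np.linalg.norm(ay))
# divider ends top
for t,u in [((394.5,203.5),(292.3,148.5)),((383,251.5),(330.5,163.5))]: print('div',tri(u,t))
E
python3 m1.py
```

```text
(73, 73, 85) [0.5899 0.3058 0.1128] 2.4
(73, -73, 85) [0.6182 0.1507 0.1066] 3.4
(73, 73, 16) [0.5722 0.3025 0.0435] 2.7
(73, -73, 16) [0.5985 0.1483 0.0434] 4.6
y extents 0.15777652753454996 0.15636010361815536 0.07168145793486837 0.06630550764756485
blueT top [0.40027677 0.24183294 0.045     ]
yelT [0.41221475 0.15968502 0.045     ]
-60 [0.4413 0.2822 0.0655]
-60 [0.4667 0.1263 0.0655]
48 [0.5441 0.3007 0.0376]
48 [0.5678 0.1436 0.0376]
far side pts
(array([0.46774397, 0.12614273, 0.07237056]), np.float64(0.003552821998677851))
(array([0.57043986, 0.14428676, 0.03364249]), np.float64(0.003648421332672053))
[[ 0.6319 -0.1692  0.006 ]
 [ 0.5876 -0.3128  0.006 ]
 [ 0.4175 -0.2607  0.006 ]
 [ 0.4603 -0.1176  0.006 ]]
[[ 0.6316 -0.1628  0.006 ]
 [ 0.5912 -0.3082  0.006 ]
 [ 0.4188 -0.2535  0.006 ]
 [ 0.4624 -0.1114  0.006 ]]
mid [ 0.52432109 -0.21509964  0.006     ] [ 0.52600625 -0.20899894  0.006     ]
[ 0.17087892 -0.05188525  0.        ] 0.17858242852551226 -16.890258099796068 [0.04356137 0.14333241 0.        ] 0.14980578012575074
div (array([ 0.56903117, -0.22646152,  0.04548381]), np.float64(0.0028449148222022868))
div (array([ 0.45156446, -0.19444731,  0.04334447]), np.float64(0.002111670924708661))
```

```bash
cat > m2.py <<'E'
from h import *
def quad(n,f,lo,hi,box):
    im=cv2.imread(f);x0,y0,x1,y1=box
    m=np.zeros(im.shape[:2],np.uint8);sub=cv2.inRange(im[y0:y1,x0:x1],lo,hi);m[y0:y1,x0:x1]=sub
    cs,_=cv2.findContours(m,cv2.RETR_EXTERNAL,cv2.CHAIN_APPROX_NONE);c=max(cs,key=cv2.contourArea)
    h=cv2.convexHull(c);q=cv2.approxPolyDP(h,4,True)[:,0].astype(float)
    # refine edges by line fits
    P=c[:,0].astype(float);L=[]
    for i in range(len(q)):
        a=q[i];b=q[(i+1)%len(q)];d=(b-a)/np.linalg.norm(b-a);nrm=np.array([-d[1],d[0]])
        s=(P-a)@d;e=abs((P-a)@nrm);k=(e<1.8)&(s>4)&(s<np.linalg.norm(b-a)-4)
        l=cv2.fitLine(P[k].astype(np.float32),cv2.DIST_HUBER,0,.01,.01).ravel();L.append(l)
    out=[]
    for i in range(len(q)):
        l1=L[i-1];l2=L[i];A=np.array([[l1[0],-l2[0]],[l1[1],-l2[1]]])
        s=np.linalg.solve(A,l2[2:]-l1[2:]);out.append(l1[2:]+s[0]*l1[:2])
    return np.array(out)
if __name__=='__main__':
    for n,f,lo,hi,b in [('top','pics/top0.png',(140,140,140),(255,255,255),(335,170,440,280)),('side','pics/side0.png',(190,190,190),(255,255,255),(258,135,352,198))]:
        q=quad(n,f,lo,hi,b);print(n,q.round(1).tolist())
        X=np.array([onz(n,p,.006) for p in q]);print(X.round(4).tolist(),X.mean(0))
        im=cv2.imread(f);print(im[180,350],im[190,380])
E
python3 m2.py
```

```text
top [[366.70001220703125, 181.39999389648438], [423.20001220703125, 198.39999389648438], [406.1000061035156, 266.3999938964844], [347.79998779296875, 248.10000610351562]]
[[0.6322, -0.171, 0.006], [0.589, -0.311, 0.006], [0.4201, -0.2587, 0.006], [0.4637, -0.1184, 0.006]] [ 0.52625416 -0.21478996  0.006     ]
[123 128 126] [164 162 163]
side [[265.0, 167.39999389648438], [293.0, 142.60000610351562], [343.20001220703125, 162.60000610351562], [318.1000061035156, 189.60000610351562]]
[[0.6347, -0.1672, 0.006], [0.5912, -0.3079, 0.006], [0.4233, -0.2563, 0.006], [0.4651, -0.12, 0.006]] [ 0.52858019 -0.2128483   0.006     ]
[171 173 162] [22 20 22]
```

```bash
cat > m3.py <<'E'
from h import *
def cen(f,box,lo,hi):
    im=cv2.imread(f);x0,y0,x1,y1=box
    m=cv2.inRange(cv2.cvtColor(im[y0:y1,x0:x1],cv2.COLOR_BGR2HSV),lo,hi)
    cs,_=cv2.findContours(m,cv2.RETR_EXTERNAL,cv2.CHAIN_APPROX_SIMPLE);c=max(cs,key=cv2.contourArea)
    r=cv2.minAreaRect(cv2.convexHull(c));return np.array(r[0])+[x0,y0],r
B=((100,120,60),(130,255,255));Y=((18,120,100),(35,255,255))
bt=cen('pics/top0.png',(175,255,215,290),*B);bs=cen('pics/side0.png',(295,265,325,310),*B)
yt=cen('pics/top0.png',(210,255,250,285),*Y);ys=cen('pics/side0.png',(300,230,325,275),*Y)
for n,a,b in (('blue',bs,bt),('yel',ys,yt)): print(n,a[0],b[0],tri(a[0],b[0]))
Xb=tri(bs[0],bt[0])[0];Xy=tri(ys[0],yt[0])[0];d=Xb-Xy
print('spacing',np.linalg.norm(d),'yaw',np.degrees(np.arctan2(-d[0],d[1])),'mid',(Xb+Xy)/2)
yaw=np.radians(9.6);S=np.array([.511,.2137,.05])
u=np.array([np.cos(yaw),np.sin(yaw),0]);v=np.array([-u[1],u[0],0]);w=np.array([0,0,1.])
t=np.radians(15);Rm=np.stack([u*np.cos(t)-w*np.sin(t),v,u*np.sin(t)+w*np.cos(t)],1)
print('tick rel seat mid',(Rm.T@((Xb+Xy)/2-S)).round(4))
for n in('top','side'):
    im=cv2.imread(f'pics/{n}0.png');k=4 if n=='top' else 3;b=(150,150,320,290) if n=='top' else (180,140,350,330)
    c=cv2.resize(im[b[1]:b[3],b[0]:b[2]],None,fx=k,fy=k,interpolation=cv2.INTER_CUBIC)
    for s in [(73,80,85),(73,-80,85),(73,80,16),(73,-80,16),(-60,80,0),(-60,-80,0),(48,80,0),(48,-80,0),(-94,80,12),(-94,-80,12),(93,80,100),(93,-80,100),(-94,80,20),(-94,-80,20)]:
        p=proj(n,S+Rm@(np.array(s)/1e3));q=((p+.5-np.array(b[:2]))*k).astype(int);cv2.circle(c,tuple(int(z) for z in q),3,(0,0,255),1)
    cv2.imwrite(f'pics/{n}0_chk.png',c)
E
python3 m3.py
```

```text
blue [309.50609779 283.94512367] [196.48783684 273.42297363] (array([0.39907823, 0.23655003, 0.07480059]), np.float64(0.0015308075542262492))
yel [312.69306946 253.06930733] [231.58107948 267.48648643] (array([0.41266322, 0.15776812, 0.07591974]), np.float64(0.0014864167397076746))
spacing 0.07995244886634456 yaw 9.783755889587194 mid [0.40587073 0.19715907 0.07536017]
tick rel seat mid [-0.1094  0.0012 -0.003 ]
```

View pics/top0_chk.png

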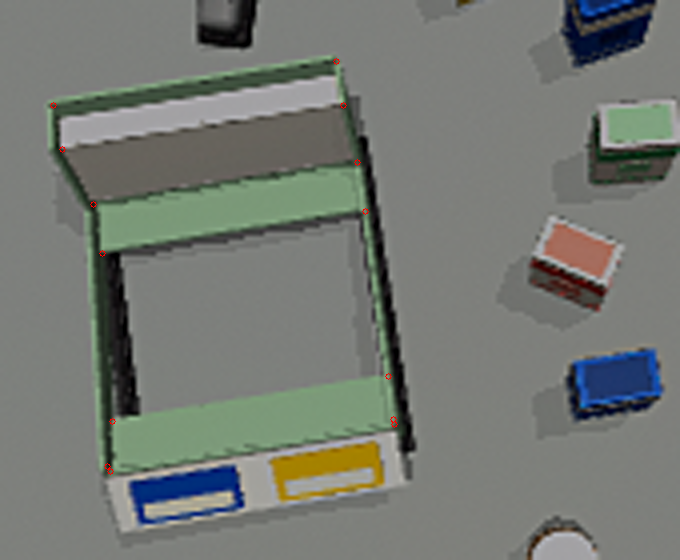

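View pics/side0_chk.png

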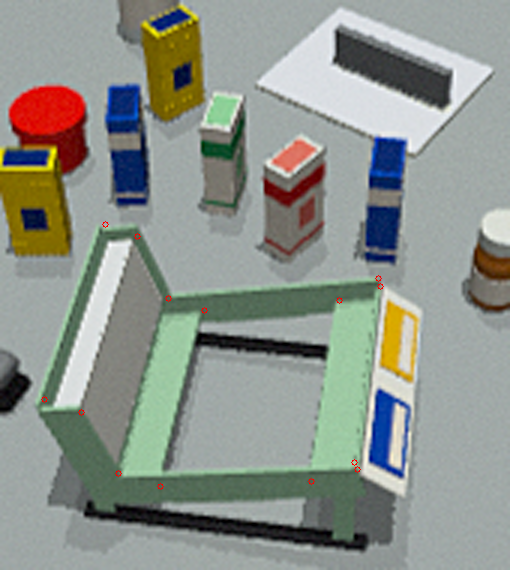

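```bash
cat >> h.py <<'E'
from scipy.spatial.transform import Rotation as Ro
SEAT=np.array([.5115,.2145,.05]);YAW=np.radians(9.65);TILT=np.radians(15)
def frame(yaw,tilt):  # x dir at yaw, z tilted toward +x by tilt
    u=np.array([np.cos(yaw),np.sin(yaw),0]);v=np.array([-u[1],u[0],0]);w=np.array([0,0,1.])
    return np.stack([u*np.cos(tilt)-w*np.sin(tilt),v,u*np.sin(tilt)+w*np.cos(tilt)],1)
RS=frame(YAW,TILT)
FL=np.diag([-1.,1.,-1.]) # tool axes in object frame: x=-x, y=y, z=-z
def go(pos,Rt,obs=None,flip=False):
    from station import ctrl
    o=obs or ctrl.observe();Rc=Ro.from_rotvec(o['orientation']).as_matrix()
    d=Rc.T@(np.asarray(pos)-o['ee_pos'])*1000;r=Ro.from_matrix(Rc.T@Rt).as_rotvec()
    print('row',d.round(1).tolist(),r.round(4).tolist(),'dist %.0f rows %.1f ang %.1f rows %.1f'%(np.linalg.norm(d),np.linalg.norm(d)/41.7,np.degrees(np.linalg.norm(r)),np.degrees(np.linalg.norm(r))/7.16))
    return d,r
def state():
    from station import ctrl
    o=ctrl.observe();print({k:np.round(o[k],4).tolist() for k in('time','ee_pos','orientation','force','moment','opening','joints')})
E
python3 - <<'E'
from h import *
Rt=frame(np.radians(-16.9),0)@FL
go([.46,.25,.26],Rt);go([.5272,-.2138,.15],Rt)
E
```

```text
row [-386.0, -295.9, -2.5] [-0.0015, 0.0002, 0.0512] dist 486 rows 11.7 ang 2.9 rows 0.4
row [-563.1, -729.6, 108.1] [-0.0015, 0.0002, 0.0512] dist 928 rows 22.3 ang 2.9 rows 0.4
```

```bash
python3 -m handwheel '[[-386,-296,-2.5,0,0,0.051,0],[-386,-296,-2.5,0,0,0.051,0],[-386,-296,-2.5,0,0,0.051,0],[-386,-296,-2.5,0,0,0.051,0],[-386,-296,-2.5,0,0,0.051,0],[-386,-296,-2.5,0,0,0.051,0],[-386,-296,-2.5,0,0,0.051,0],[-386,-296,-2.5,0,0,0.051,0],[-386,-296,-2.5,0,0,0.051,0],[-386,-296,-2.5,0,0,0.051,0]]'
python3 - <<'E'
from h import *
state();Rt=frame(np.radians(-16.9),0)@FL
go([.5272,-.2138,.15],Rt)
E
```

```text
time: 0.93
ee_pos: [0.4171, 0.3028, 0.2596]
orientation: [-0.461, -3.107, 0.003]
force: [-0.2, -0.6, 0.3]
opening: 0.0882
{'time': 0.9333, 'ee_pos': [0.4171, 0.3028, 0.2596], 'orientation': [-0.4611, -3.1073, 0.0026], 'force': [-0.1656, -0.6334, 0.2631], 'moment': [-0.0351, -0.021, 0.0066], 'opening': 0.0882, 'joints': [-0.8241, 0.3053, 0.1315, 1.8956, -0.0475, 0.9451, 0.6054]}
row [-255.4, -462.2, 110.3] [-0.0017, 0.0, 0.0003] dist 539 rows 12.9 ang 0.1 rows 0.0
```

```bash
python3 -m handwheel '[[-255,-462,80,0,0,0,0],[-255,-462,80,0,0,0,0],[-255,-462,80,0,0,0,0],[-255,-462,80,0,0,0,0],[-255,-462,80,0,0,0,0],[-255,-462,80,0,0,0,0],[-255,-462,80,0,0,0,0],[-255,-462,80,0,0,0,0],[-255,-462,80,0,0,0,0],[-255,-462,80,0,0,0,0]]'
python3 - <<'E'
from h import *
state();Rt=frame(np.radians(-16.9),0)@FL
go([.5272,-.2138,.09],Rt)
E
```

```text
time: 1.77
ee_pos: [0.5021, -0.1002, 0.1976]
orientation: [-0.461, -3.107, 0.002]
force: [1.2, 0.8, 0.3]
opening: 0.0878
{'time': 1.7667, 'ee_pos': [0.5021, -0.1002, 0.1976], 'orientation': [-0.4606, -3.1071, 0.0024], 'force': [1.1756, 0.7712, 0.2755], 'moment': [0.0299, -0.0457, 0.0377], 'opening': 0.0878, 'joints': [-0.1329, 0.3936, 0.2995, 1.9677, -0.1558, 0.8028, 1.5301]}
row [-57.0, -101.3, 107.7] [-0.0016, -0.0003, 0.0006] dist 158 rows 3.8 ang 0.1 rows 0.0
```

```bash
python3 -m handwheel '[[-57,-101.3,90,0,0,0,0],[-57,-101.3,90,0,0,0,0],[-57,-101.3,90,0,0,0,0],[-57,-101.3,107.7,0,0,0,0],[-57,-101.3,107.7,0,0,0,0],[-57,-101.3,107.7,0,0,0,0]]'
python3 - <<'E'
from h import *
from station import ctrl
state();Rt=frame(np.radians(-16.9),0)@FL
go([.5272,-.2138,.0275],Rt)
for n,b in(('top',(320,160,460,290)),('side',(240,90,370,200))):
    cv2.imwrite(f'pics/{n}1.png',ctrl.read_camera(n)[:,:,::-1]);crop(f'pics/{n}1.png',b,5,f'pics/{n}1c.png')
    o=ctrl.observe();print(n,proj(n,o['ee_pos']))
E
```

```text
time: 2.27
ee_pos: [0.5255, -0.2144, 0.0881]
orientation: [-0.464, -3.102, 0.002]
force: [0.7, 0.0, 0.4]
opening: 0.0882
{'time': 2.2667, 'ee_pos': [0.5255, -0.2144, 0.0881], 'orientation': [-0.4635, -3.1023, 0.002], 'force': [0.7397, 0.0217, 0.4426], 'moment': [0.006, -0.0228, 0.019], 'opening': 0.0882, 'joints': [0.1188, 0.6507, 0.2516, 1.8741, -0.2477, 0.6517, 1.7939]}
row [-1.7, 1.2, 60.5] [-0.002, -0.0046, -0.0017] dist 61 rows 1.5 ang 0.3 rows 0.0
top [395.13620763 217.15972946]
side [306.09667864 140.87554878]
```

View pics/top1c.png

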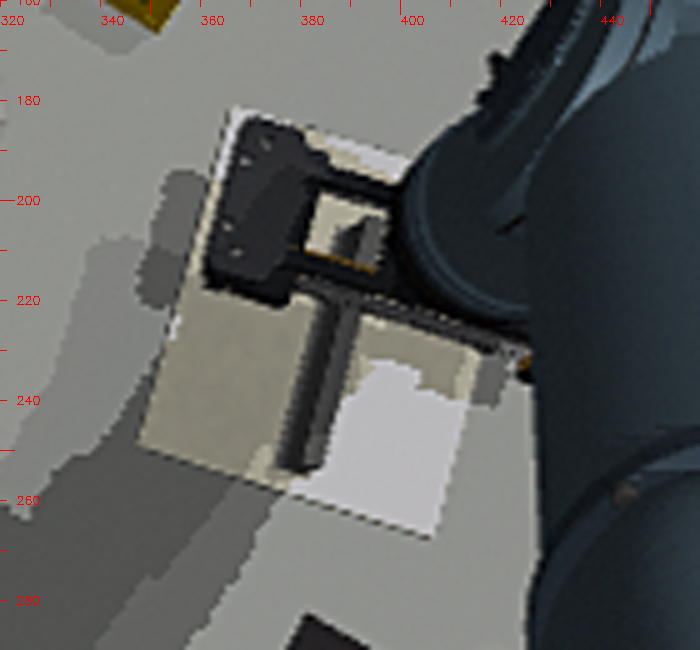

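View pics/side1c.png

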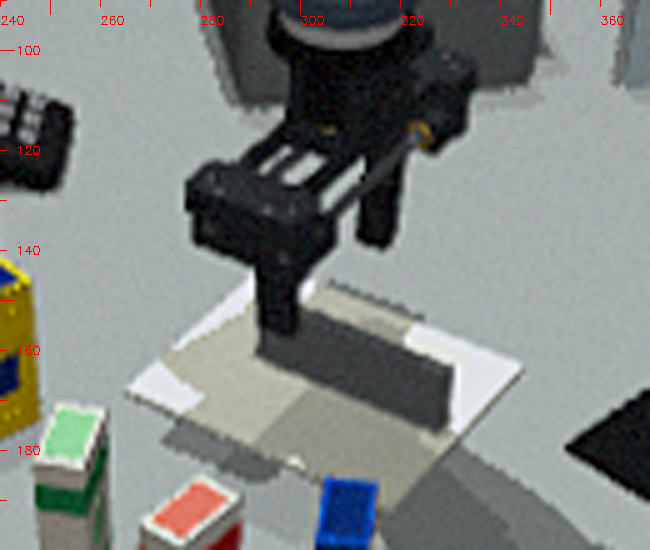

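```bash
python3 -m handwheel '[[-1.7,1.2,40,0,-0.004,-0.002,0],[-1.7,1.2,60,0,-0.004,-0.002,0],[-1.7,1.2,60,0,-0.004,-0.002,0],[-1.7,1.2,60,0,-0.004,-0.002,0]]'
python3 -m handwheel '[[0,0,0,0,0,0,255],[0,0,0,0,0,0,255],[0,0,0,0,0,0,255],[0,0,0,0,0,0,255],[0,0,0,0,0,0,255],[0,0,0,0,0,0,255],[0,0,0,0,0,0,255],[0,0,0,0,0,0,255]]'
python3 -c "
from h import *
state()"
```

```text
time: 2.7
ee_pos: [0.5302, -0.2109, 0.0317]
orientation: [0.453, 3.105, -0.001]
force: [0.9, 0.4, 0.9]
opening: 0.0878
time: 3.37
ee_pos: [0.5301, -0.2109, 0.0317]
orientation: [0.453, 3.105, -0.001]
force: [-1.1, -0.1, -0.4]
opening: 0.0368
{'time': 3.3667, 'ee_pos': [0.5301, -0.2109, 0.0317], 'orientation': [0.4528, 3.1046, -0.0012], 'force': [-1.1341, -0.0569, -0.393], 'moment': [0.0262, -0.0017, 0.0108], 'opening': 0.0368, 'joints': [0.1416, 0.7462, 0.2115, 1.8769, -0.2793, 0.5427, 1.8193]}
```

```bash
python3 -m handwheel '[[0,0,0,0,0,0,255],[0,0,0,0,0,0,255],[0,0,0,0,0,0,255],[0,0,0,0,0,0,255],[0,0,0,0,0,0,255],[0,0,0,0,0,0,255]]'
python3 - <<'E'
from h import *
state()
# approach pose over rack, pitched 25
Rp=frame(YAW,np.radians(25))@FL
go([.53,-.21,.20],Ro.from_rotvec([0.4528,3.1046,-.0012]).as_matrix())
go([.47,.21,.25],Rp)
E
```

```text
time: 3.87
ee_pos: [0.5299, -0.2112, 0.0316]
orientation: [0.453, 3.105, -0.002]
force: [-1.0, -0.4, -0.9]
opening: 0.0097
{'time': 3.8667, 'ee_pos': [0.5299, -0.2112, 0.0316], 'orientation': [0.4532, 3.1047, -0.0017], 'force': [-1.0031, -0.3972, -0.8965], 'moment': [-0.2288, 0.068, 0.009], 'opening': 0.0097, 'joints': [0.1417, 0.7463, 0.2118, 1.877, -0.2791, 0.5427, 1.8193]}
row [-0.4, 1.1, -168.4] [-0.0003, -0.0001, -0.0002] dist 168 rows 4.0 ang 0.0 rows 0.0
row [176.9, 386.4, -219.3] [0.0986, 0.4325, -0.4513] dist 478 rows 11.5 ang 36.3 rows 5.1
```

```bash
python3 -m handwheel '[[0,0,-10,0,0,0,255],[0,0,-30,0,0,0,255],[0,0,-55,0,0,0,255],[0,0,-80,0,0,0,255],[0,0,-105,0,0,0,255],[0,0,-130,0,0,0,255],[0,0,-155,0,0,0,255],[0,0,-180,0,0,0,255],[0,0,-190,0,0,0,255],[0,0,-190,0,0,0,255]]'
python3 - <<'E'
from h import *
from station import ctrl
state()
for n in('top','side'):
    cv2.imwrite(f'pics/{n}2.png',ctrl.read_camera(n)[:,:,::-1])
Rp=frame(YAW,np.radians(25))@FL
go([.46,.20,.25],Rp)
E
```

```text
time: 4.7
ee_pos: [0.5305, -0.2112, 0.2242]
orientation: [0.452, 3.1, -0.002]
force: [0.7, 0.1, -2.1]
opening: 0.0098
{'time': 4.7, 'ee_pos': [0.5305, -0.2112, 0.2242], 'orientation': [0.4524, 3.1, -0.0021], 'force': [0.6687, 0.0663, -2.1049], 'moment': [0.0557, -0.0678, 0.0137], 'opening': 0.0098, 'joints': [0.0558, 0.449, 0.3206, 1.8061, -0.1754, 0.9052, 1.7353]}
row [183.0, 373.6, -29.7] [0.0991, 0.4318, -0.4508] dist 417 rows 10.0 ang 36.2 rows 5.1
```

View pics/side2.png

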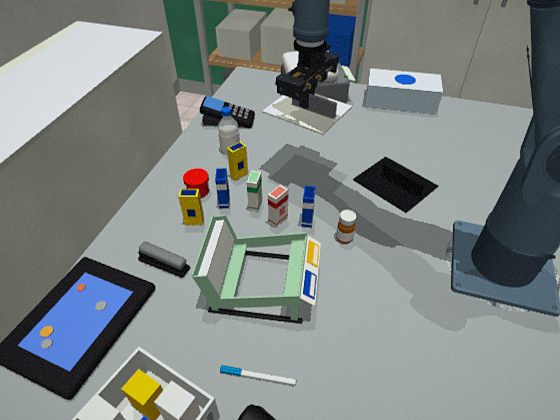

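```bash
python3 -m handwheel '[[0,20,-20,0,0,-0.05,255],[20,55,-30,0,0.03,-0.1,255],[45,95,-30,0.02,0.08,-0.15,255],[65,130,-30,0.04,0.13,-0.2,255],[85,170,-30,0.05,0.18,-0.25,255],[105,210,-30,0.06,0.23,-0.3,255],[125,250,-30,0.07,0.28,-0.35,255],[145,290,-30,0.08,0.33,-0.4,255],[165,330,-30,0.09,0.38,-0.43,255],[183,365,-30,0.099,0.432,-0.451,255]]'
python3 - <<'E'
from h import *
state()
Rp=frame(YAW,np.radians(25))@FL
go([.46,.20,.25],Rp)
E
```

```text
time: 5.63
ee_pos: [0.4592, 0.1767, 0.2486]
orientation: [0.23, -2.691, 0.051]
force: [1.0, -0.1, -2.8]
opening: 0.0101
{'time': 5.6333, 'ee_pos': [0.4592, 0.1767, 0.2486], 'orientation': [0.23, -2.6915, 0.0514], 'force': [1.045, -0.0676, -2.8158], 'moment': [0.1576, -0.6701, 0.0218], 'opening': 0.0101, 'joints': [-0.4602, 0.5301, 0.0866, 1.6556, -0.1332, 1.3936, 1.418]}
row [-3.7, 22.8, -3.3] [-0.0008, -0.0051, 0.0019] dist 23 rows 0.6 ang 0.3 rows 0.0
```

```bash
cat >> h.py <<'E'
def tcp_for(rear,a,dx,h,dy=0,dpitch=0,dyaw=0):
    """rear (mm, seat axes) of the shelf rear underside, a deg to the slope -> TCP pos, R"""
    a=np.radians(a)
    Rsh=RS@Ro.from_euler('y',a).as_matrix()
    C=SEAT+RS@(np.array(rear)/1e3)-.09*Rsh[:,0]
    return C+Rsh@np.array([dx,dy,h])/1e3, Rsh@Ro.from_euler('zy',[dyaw,dpitch],degrees=True).as_matrix()@FL
E
python3 - <<'E'
from h import *
go(*tcp_for((40,0,60),10,3,31.6))
E
```

```text
row [-78.8, 28.3, 57.5] [-0.0008, -0.0051, 0.0019] dist 102 rows 2.4 ang 0.3 rows 0.0
```

```bash
python3 -m handwheel '[[-20,10,15,0,0,0,255],[-45,20,35,0,-0.005,0,255],[-70,27,52,0,-0.005,0.002,255],[-78.8,28.3,57.5,0,-0.005,0.002,255],[-78.8,28.3,57.5,0,-0.005,0.002,255],[-78.8,28.3,57.5,0,-0.005,0.002,255]]'
python3 - <<'E'
from h import *
from station import ctrl
state()
go(*tcp_for((40,0,60),10,3,31.6))
o=ctrl.observe();Rt=Ro.from_rotvec(o['orientation']).as_matrix()@FL
C=o['ee_pos']-Rt@np.array([.003,0,.0316])
for n in('top','side'):
    cv2.imwrite(f'pics/{n}3.png',ctrl.read_camera(n)[:,:,::-1])
    im=cv2.imread(f'pics/{n}3.png')
    b=(150,150,320,290) if n=='top' else (180,140,350,330);k=4
    c=cv2.resize(im[b[1]:b[3],b[0]:b[2]],None,fx=k,fy=k,interpolation=cv2.INTER_CUBIC)
    for s in [(90,75,6),(90,-75,6),(-90,75,6),(-90,-75,6),(45,5,46),(-80,5,46),(-80,-5,46)]:
        p=proj(n,C+Rt@(np.array(s)/1e3));q=((p+.5-np.array(b[:2]))*k).astype(int);cv2.circle(c,tuple(int(z) for z in q),4,(0,0,255),1);print(n,s,p.round(1))
    cv2.imwrite(f'pics/{n}3c.png',c)
E
```

```text
time: 6.13
ee_pos: [0.4997, 0.2116, 0.1623]
orientation: [0.226, -2.694, 0.053]
force: [0.0, 0.6, -1.7]
opening: 0.0099
{'time': 6.1333, 'ee_pos': [0.4997, 0.2116, 0.1623], 'orientation': [0.2263, -2.6942, 0.0529], 'force': [0.0256, 0.5611, -1.694], 'moment': [0.1035, -0.6083, 0.0051], 'opening': 0.0099, 'joints': [-0.4734, 0.7126, 0.0756, 1.5657, -0.1537, 1.298, 1.407]}
row [-0.4, 0.9, -1.0] [-0.0014, -0.0027, -0.0011] dist 1 rows 0.0 ang 0.2 rows 0.0
top (90, 75, 6) [170.4 203.1]
top (90, -75, 6) [236.2 192.6]
top (-90, 75, 6) [170.6 274. ]
top (-90, -75, 6) [244.6 261.8]
top (45, 5, 46) [198.2 203.5]
top (-80, 5, 46) [200.8 254.2]
top (-80, -5, 46) [205.9 253.4]
side (90, 75, 6) [226.  280.4]
side (90, -75, 6) [241.3 224.8]
side (-90, 75, 6) [311.3 265.6]
side (-90, -75, 6) [317.5 207.2]
side (45, 5, 46) [243.2 236.3]
side (-80, 5, 46) [301.3 223.5]
side (-80, -5, 46) [301.9 219.7]
```

View pics/top3c.png

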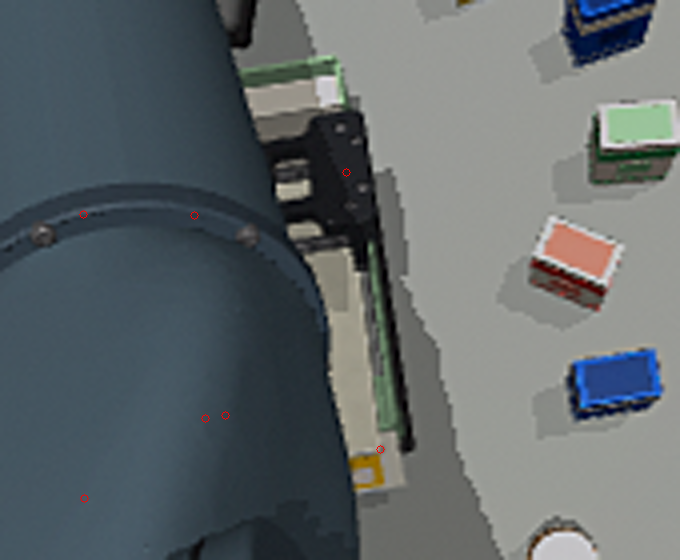

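View pics/side3c.png

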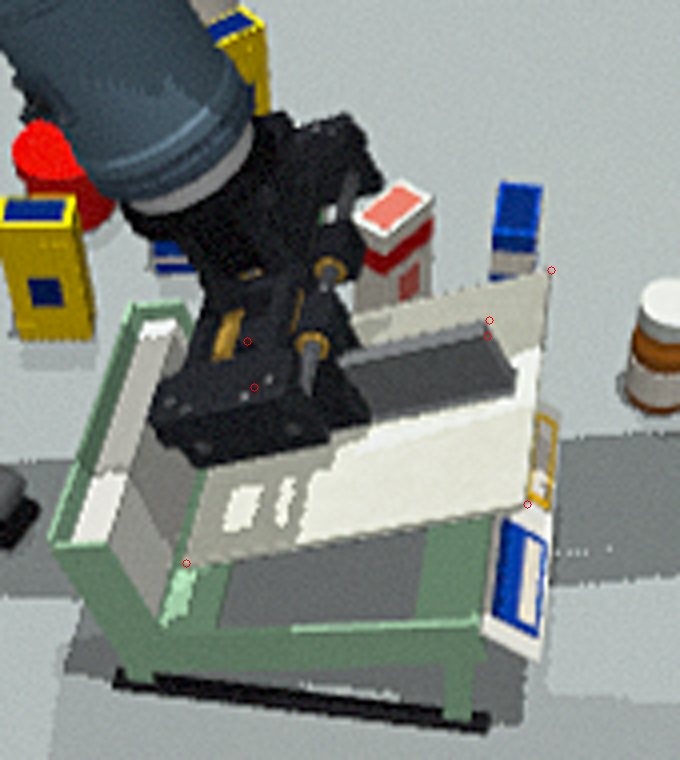

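Run:
```python
from h import *
for r in [(45,0,25),(55,0,6),(68,0,4),(80,0,4),(88,0,4)]: go(*tcp_for(r,10,3,31.6))
```

```text
row [-11.4, 0.9, 34.5] [-0.0004, 0.0005, -0.0011] dist 36 rows 0.9 ang 0.1 rows 0.0
row [-24.5, 0.9, 51.5] [-0.0004, 0.0005, -0.0011] dist 57 rows 1.4 ang 0.1 rows 0.0
row [-37.7, 0.9, 51.2] [-0.0004, 0.0005, -0.0011] dist 64 rows 1.5 ang 0.1 rows 0.0
row [-49.5, 0.9, 49.1] [-0.0004, 0.0005, -0.0011] dist 70 rows 1.7 ang 0.1 rows 0.0
row [-57.4, 0.9, 47.7] [-0.0004, 0.0005, -0.0011] dist 75 rows 1.8 ang 0.1 rows 0.0
```

```bash
python3 -m handwheel '[[-6,0.9,17,0,0,0,255],[-11.4,0.9,34.5,0,0,0,255],[-18,0.9,43,0,0,0,255],[-24.5,0.9,51,0,0,0,255],[-31,0.9,51.5,0,0,0,255],[-37.7,0.9,51.2,0,0,0,255],[-37.7,0.9,51.2,0,0,0,255],[-37.7,0.9,51.2,0,0,0,255]]'
python3 - <<'E'
from h import *
from station import ctrl
state()
for r in [(68,0,4),(80,0,4),(88,0,4),(90,0,4)]: go(*tcp_for(r,10,3,31.6))
n='side';cv2.imwrite(f'pics/{n}4.png',ctrl.read_camera(n)[:,:,::-1]);crop('pics/side4.png',(185,200,345,320),5,'pics/side4c.png')
E
```

```text
time: 6.9
ee_pos: [0.5137, 0.2148, 0.1021]
orientation: [0.226, -2.699, 0.051]
force: [0.0, 0.6, -2.0]
opening: 0.0096
{'time': 6.9, 'ee_pos': [0.5137, 0.2148, 0.1021], 'orientation': [0.2261, -2.6988, 0.0509], 'force': [0.0384, 0.6233, -2.0288], 'moment': [0.1339, -0.5706, 0.0221], 'opening': 0.0096, 'joints': [-0.4651, 0.8116, 0.0706, 1.5434, -0.16, 1.2175, 1.4207]}
row [0.7, 0.0, 0.9] [-0.0002, 0.0019, -0.0013] dist 1 rows 0.0 ang 0.1 rows 0.0
row [-11.1, 0.0, -1.2] [-0.0002, 0.0019, -0.0013] dist 11 rows 0.3 ang 0.1 rows 0.0
row [-19.0, 0.1, -2.6] [-0.0002, 0.0019, -0.0013] dist 19 rows 0.5 ang 0.1 rows 0.0
row [-21.0, 0.1, -2.9] [-0.0002, 0.0019, -0.0013] dist 21 rows 0.5 ang 0.1 rows 0.0
```

View pics/side4c.png

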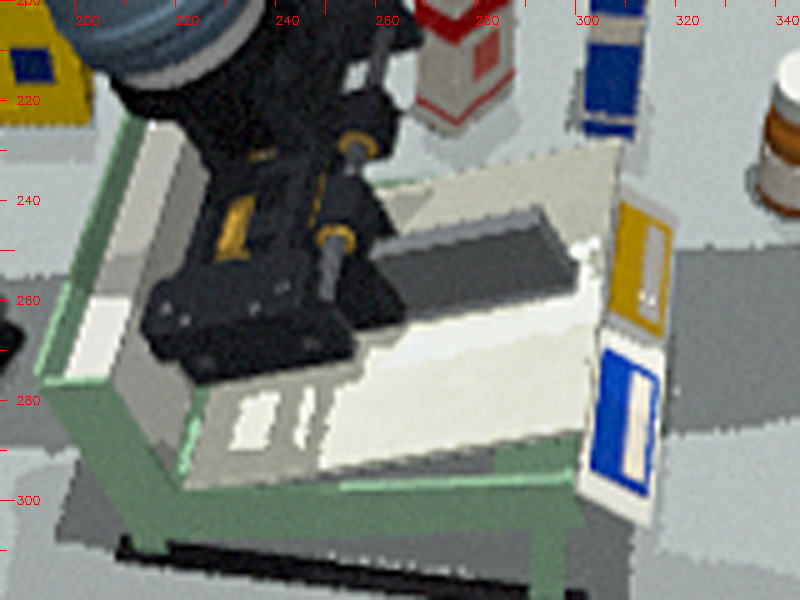

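```bash
python3 -m handwheel '[[-5,0,0,0,0,0,255],[-10,0,-0.5,0,0,0,255],[-14,0,-1.2,0,0,0,255],[-14,0,-1.2,0,0,0,255]]'
python3 -m handwheel '[[-2,0,-0.4,0,0,0,255],[-4,0,-0.8,0,0,0,255],[-5,0,-1,0,0,0,255],[-5,0,-1,0,0,0,255]]'
python3 - <<'E'
from h import *
from station import ctrl
state()
for r in [(88,0,4),(90,0,4)]: go(*tcp_for(r,10,3,31.6))
n='side';cv2.imwrite(f'pics/{n}5.png',ctrl.read_camera(n)[:,:,::-1]);crop('pics/side5.png',(185,200,345,320),5,'pics/side5c.png')
E
```

```text
time: 7.28
ee_pos: [0.5272, 0.2171, 0.0972]
orientation: [0.226, -2.699, 0.051]
force: [1.1, 0.8, -2.5]
opening: 0.0102
time: 7.62
ee_pos: [0.5323, 0.2179, 0.0959]
orientation: [0.226, -2.699, 0.051]
force: [-0.3, 0.6, -2.5]
opening: 0.0098
{'time': 7.6167, 'ee_pos': [0.5323, 0.2179, 0.0959], 'orientation': [0.2259, -2.6993, 0.051], 'force': [-0.3135, 0.6202, -2.4597], 'moment': [0.1492, -0.5418, 0.0152], 'opening': 0.0098, 'joints': [-0.4588, 0.8466, 0.0735, 1.4876, -0.1595, 1.2384, 1.4245]}
row [0.7, 0.1, -0.4] [-0.0002, 0.0024, -0.0015] dist 1 rows 0.0 ang 0.2 rows 0.0
row [-1.2, 0.1, -0.7] [-0.0002, 0.0024, -0.0015] dist 1 rows 0.0 ang 0.2 rows 0.0
```

View pics/side5c.png

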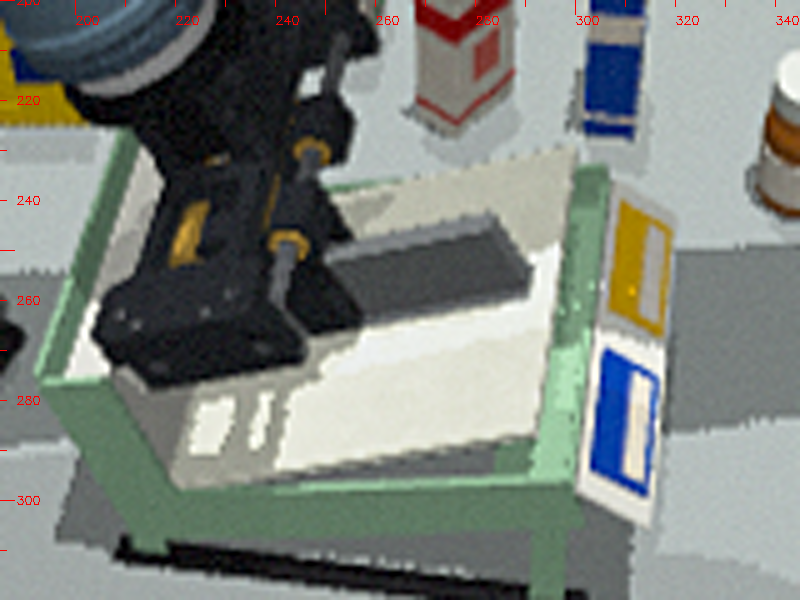

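Run:
```python
from h import *
for r,a in [((89.5,0,3),8),((89.5,0,2.5),6),((90,0,2),4),((90.5,0,1.2),2),((90.5,0,.5),.5),((90.5,0,0),0)]: go(*tcp_for(r,a,3,31.6))
```

```text
row [-0.0, 0.1, 3.4] [-0.0002, -0.0327, -0.0014] dist 3 rows 0.1 ang 1.9 rows 0.3
row [0.8, 0.1, 7.0] [-0.0002, -0.0676, -0.0014] dist 7 rows 0.2 ang 3.9 rows 0.5
row [1.1, 0.1, 10.5] [-0.0003, -0.1025, -0.0014] dist 11 rows 0.3 ang 5.9 rows 0.8
row [1.2, 0.1, 14.4] [-0.0003, -0.1374, -0.0014] dist 14 rows 0.3 ang 7.9 rows 1.1
row [1.6, 0.1, 17.4] [-0.0003, -0.1636, -0.0014] dist 18 rows 0.4 ang 9.4 rows 1.3
row [1.6, 0.1, 18.7] [-0.0003, -0.1723, -0.0014] dist 19 rows 0.5 ang 9.9 rows 1.4
```

```bash
python3 -m handwheel '[[0,0.1,3.4,0,-0.033,-0.0014,255],[0.8,0.1,7,0,-0.068,-0.0014,255],[1.1,0.1,10.5,0,-0.1025,-0.0014,255],[1.1,0.1,10.5,0,-0.1025,-0.0014,255],[1.1,0.1,10.5,0,-0.1025,-0.0014,255]]'
python3 - <<'E'
from h import *
from station import ctrl
state()
for r,a in [((90,0,2),4),((90.5,0,1.2),2),((90.5,0,.5),.5),((90.5,0,0),0)]: go(*tcp_for(r,a,3,31.6))
n='side';cv2.imwrite(f'pics/{n}6.png',ctrl.read_camera(n)[:,:,::-1]);crop('pics/side6.png',(185,200,345,320),5,'pics/side6c.png')
E
```

```text
time: 8.08
ee_pos: [0.5263, 0.2172, 0.0872]
orientation: [0.237, -2.8, 0.04]
force: [-0.0, -0.2, -1.5]
opening: 0.0097
{'time': 8.0833, 'ee_pos': [0.5263, 0.2172, 0.0872], 'orientation': [0.2369, -2.7998, 0.04], 'force': [-0.0044, -0.1663, -1.4598], 'moment': [0.1045, -0.4695, 0.0101], 'opening': 0.0097, 'joints': [-0.4759, 0.7941, 0.0755, 1.592, -0.1505, 1.0863, 1.4179]}
row [-0.5, -0.2, 0.2] [-0.0003, -0.0011, 0.0003] dist 1 rows 0.0 ang 0.1 rows 0.0
row [-0.0, -0.2, 4.0] [-0.0003, -0.036, 0.0004] dist 4 rows 0.1 ang 2.1 rows 0.3
row [0.6, -0.2, 7.0] [-0.0003, -0.0622, 0.0004] dist 7 rows 0.2 ang 3.6 rows 0.5
row [0.8, -0.2, 8.3] [-0.0003, -0.071, 0.0004] dist 8 rows 0.2 ang 4.1 rows 0.6
```

View pics/side6c.png

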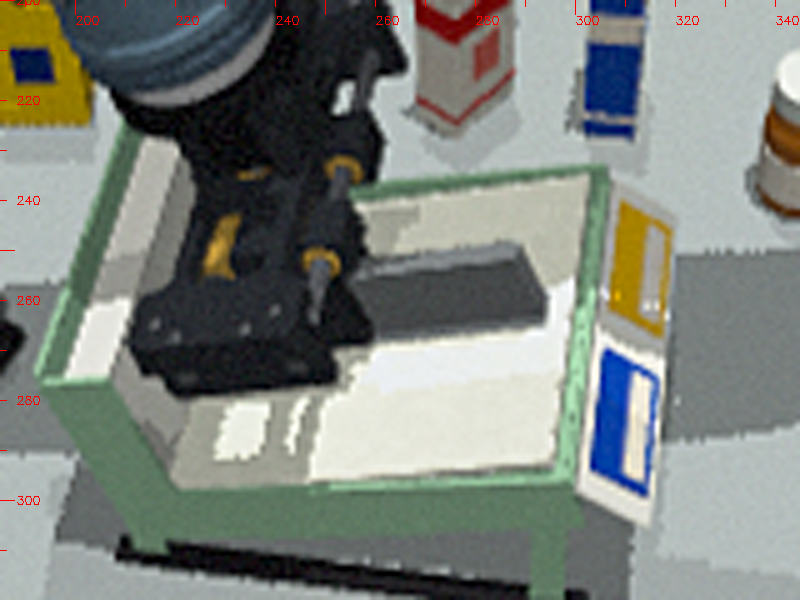

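```bash
python3 -m handwheel '[[-0.3,-0.2,2,0,-0.018,0,255],[0,-0.2,4,0,-0.036,0,255],[0.3,-0.2,5.5,0,-0.05,0,255],[0.6,-0.2,7,0,-0.062,0,255],[0.6,-0.2,7,0,-0.062,0,255]]'
python3 -m handwheel '[[0,0,0.7,0,-0.005,0,255],[0,0,1.3,0,-0.009,0,255],[0,0,1.3,0,-0.009,0,255]]'
python3 - <<'E'
from h import *
from station import ctrl
state()
for r,a in [((90.5,0,0),0)]: go(*tcp_for(r,a,3,31.6))
n='side';cv2.imwrite(f'pics/{n}7.png',ctrl.read_camera(n)[:,:,::-1]);crop('pics/side7.png',(185,200,345,320),5,'pics/side7c.png')
E
```

```text
time: 8.55
ee_pos: [0.5237, 0.2165, 0.0806]
orientation: [0.242, -2.862, 0.033]
force: [-0.6, 0.1, -1.9]
opening: 0.0098
time: 8.8
ee_pos: [0.5235, 0.2165, 0.0795]
orientation: [0.243, -2.871, 0.032]
force: [-1.0, 0.3, -1.0]
opening: 0.0098
{'time': 8.8, 'ee_pos': [0.5235, 0.2165, 0.0795], 'orientation': [0.2427, -2.8709, 0.0321], 'force': [-1.0352, 0.3025, -0.965], 'moment': [0.0353, -0.36, -0.0237], 'opening': 0.0098, 'joints': [-0.4883, 0.7642, 0.0779, 1.6614, -0.1442, 0.9763, 1.4107]}
row [0.6, 0.1, 0.1] [-0.0002, 0.0006, 0.0002] dist 1 rows 0.0 ang 0.0 rows 0.0
```

View pics/side7c.png

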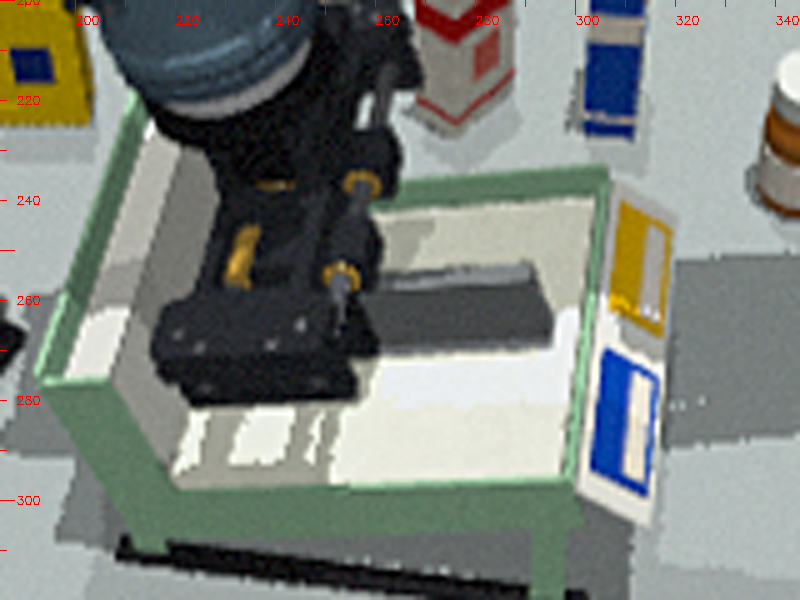

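```bash
python3 -m handwheel '[[0,0,1,0,0,0,255],[0,0,2,0,0,0,255],[0,0,2,0,0,0,255]]'
python3 -m handwheel '[[0,0,0.5,0,0,0,255],[0,0,1,0,0,0,255],[0,0,1,0,0,0,255]]'
python3 -c "
from h import *
state()"
```

```text
time: 9.1
ee_pos: [0.5235, 0.2164, 0.0795]
orientation: [0.242, -2.871, 0.032]
force: [-2.0, -1.8, 14.2]
opening: 0.0101
time: 9.35
ee_pos: [0.5239, 0.2165, 0.0794]
orientation: [0.242, -2.872, 0.031]
force: [0.5, -1.3, 7.7]
opening: 0.0097
{'time': 9.35, 'ee_pos': [0.5239, 0.2165, 0.0794], 'orientation': [0.2423, -2.8718, 0.0311], 'force': [0.5366, -1.278, 7.6571], 'moment': [-0.1145, 0.1298, 0.036], 'opening': 0.0097, 'joints': [-0.4878, 0.7645, 0.0778, 1.6611, -0.1446, 0.9753, 1.411]}
```

```bash
python3 -m handwheel '[[0,0,0,0,0,0,120],[0,0,0,0,0,0,120],[0,0,0,0,0,0,120],[0,0,0,0,0,0,120],[0,0,0,0,0,0,120],[0,0,0,0,0,0,120],[0,0,-20,0,0,0,120],[0,0,-55,0,0,0,60],[0,0,-90,0,0,0,0],[0,0,-125,0,0,0,0]]'
python3 -c "
from h import *
state()"
```

```text
time: 10.18
ee_pos: [0.5556, 0.2217, 0.2014]
orientation: [0.242, -2.871, 0.032]
force: [1.3, 1.1, 0.1]
opening: 0.0648
{'time': 10.1833, 'ee_pos': [0.5556, 0.2217, 0.2014], 'orientation': [0.2423, -2.8709, 0.0316], 'force': [1.2934, 1.137, 0.0573], 'moment': [0.0882, -0.2502, -0.0369], 'opening': 0.0648, 'joints': [-0.4882, 0.6517, 0.1012, 1.5198, -0.1281, 1.2306, 1.3979]}
```

Now to the cartons: move clear, then measure both.

```bash
python3 - <<'E'
from h import *
go([.47,.08,.27],frame(YAW,0)@FL)
crop('pics/top0.png',(255,110,375,265),4,'pics/top0_c.png')
crop('pics/side0.png',(175,130,325,265),5,'pics/side0_c.png')
E
python3 -m handwheel '[[20,-20,-40,0,0,0,0],[50,-60,-60,0,-0.05,0,0],[76,-105,-50,0,-0.15,0,0],[76,-130,-50,0,-0.26,0,0],[76,-130,-50,0,-0.26,0,0],[76,-130,-50,0,-0.26,0,0]]'
python3 - <<'E'
from h import *
from station import ctrl
state()
for n in('top','side'): cv2.imwrite(f'pics/{n}8.png',ctrl.read_camera(n)[:,:,::-1])
E
```

```text
row [122.2, -125.4, -38.3] [0.0001, -0.2612, -0.0001] dist 179 rows 4.3 ang 15.0 rows 2.1
time: 10.68
ee_pos: [0.5154, 0.0788, 0.2698]
orientation: [0.254, -3.129, 0.002]
force: [0.2, -0.1, 0.2]
opening: 0.0876
{'time': 10.6833, 'ee_pos': [0.5154, 0.0788, 0.2698], 'orientation': [0.254, -3.129, 0.0017], 'force': [0.2354, -0.0513, 0.1784], 'moment': [0.0559, 0.009, 0.0111], 'opening': 0.0876, 'joints': [-0.3677, 0.3042, 0.1578, 1.8709, -0.056, 0.9732, 1.5473]}
```

View pics/side8.png

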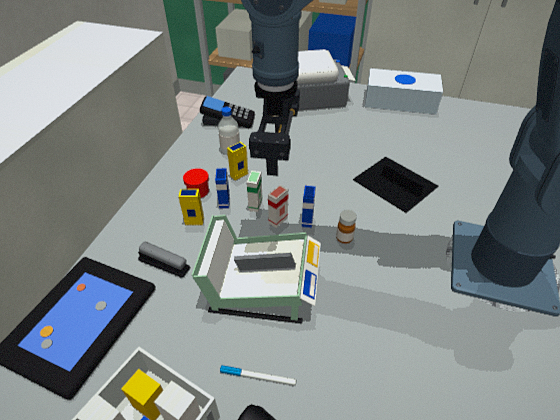

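View pics/top0_c.png

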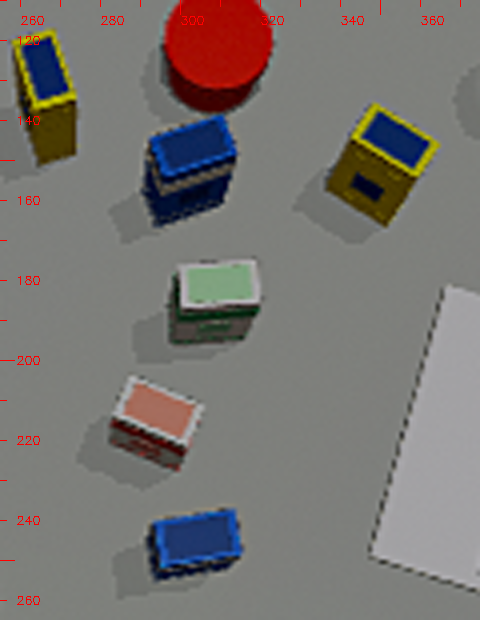

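View pics/side0_c.png

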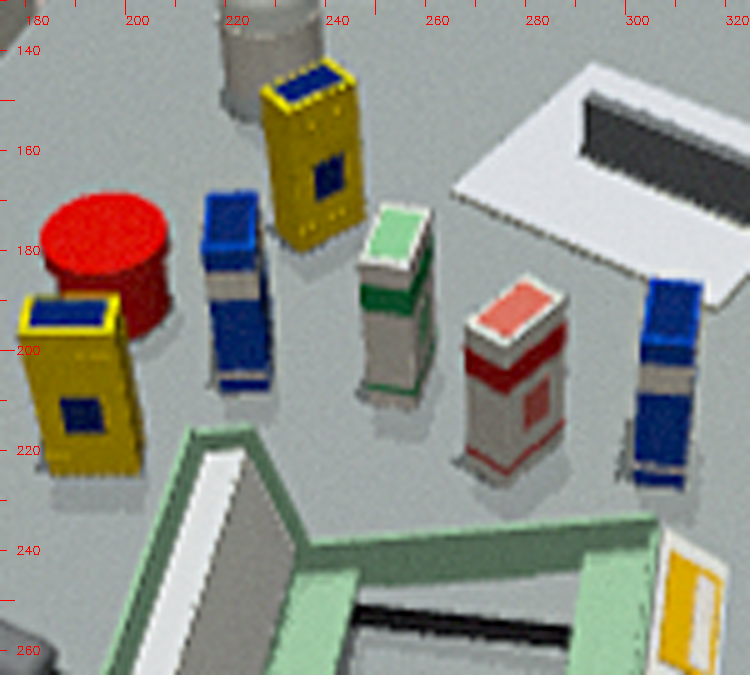

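Run:
```python
from h import *
for nm,q,s in [('far',[(292.5,146.3),(310,139.5),(314,148),(294.3,154.5)],(221.2,174)),('near',[(292.5,241.8),(313.8,237.8),(315,247),(294,251)],(309.4,193))]:
    X=np.array([onz('top',p,.1) for p in q]);m=X.mean(0)
    L=np.linalg.norm(X[1]-X[0]),np.linalg.norm(X[2]-X[3]),np.linalg.norm(X[3]-X[0]),np.linalg.norm(X[2]-X[1])
    d=(X[0]+X[3]-X[1]-X[2])/2
    print(nm,m.round(4),np.round(L,4),'yaw',np.degrees(np.arctan2(-d[0],d[1])),'tri',tri(s,np.mean(q,0)),'side',onz('side',s,.1))
for nm,q in [('red',(292.5,211)),('green',(308,181))]: print(nm,onz('top',q,.1))
print('jar',onz('top',(309.5,118),.056))
```

```text
far [ 0.6893 -0.0033  0.1   ] [0.0443 0.0486 0.0203 0.0226] yaw 20.797277154541664 tri (array([ 0.69128577, -0.00328671,  0.09757855]), np.float64(0.0023199462621480023)) side [ 0.69119922 -0.00083785  0.1       ]
near [ 0.4625 -0.004   0.1   ] [0.0484 0.0476 0.0207 0.0206] yaw 11.005149982160845 tri (array([ 0.46350282, -0.00428029,  0.0949556 ]), np.float64(0.0010324773916885867)) side [0.46287502 0.0011335  0.1       ]
red [0.53782142 0.02095287 0.1       ]
green [ 0.6078807  -0.01478891  0.1       ]
jar [ 0.78002238 -0.0240022   0.056     ]
```

Run:
```python
from h import *
for n,bs in [('top',[(280,130,330,175),(280,228,330,265)]),('side',[(208,160,235,215),(295,180,325,235)])]:
    im=cv2.imread(f'pics/{n}0.png')
    for i,b in enumerate(bs):
        c=cv2.resize(im[b[1]:b[3],b[0]:b[2]],None,fx=10,fy=10,interpolation=cv2.INTER_NEAREST)
        for k in range(0,c.shape[1],50): cv2.putText(c,str(b[0]+k//10),(k,10),0,.35,(0,0,255),1)
        for k in range(0,c.shape[0],50): cv2.putText(c,str(b[1]+k//10),(0,k+10),0,.35,(0,0,255),1)
        cv2.imwrite(f'pics/z_{n}{i}.png',c)
a=[cv2.imread(f'pics/z_{n}{i}.png') for n in('top',) for i in(0,1)]
h=max(x.shape[0] for x in a);cv2.imwrite('pics/z_top.png',np.vstack(a)[:600*2])
a=[cv2.imread(f'pics/z_side{i}.png') for i in(0,1)]
cv2.imwrite('pics/z_side.png',np.hstack([a[0],a[1]]))
```

```text
(no output)
```

View pics/z_top0.png

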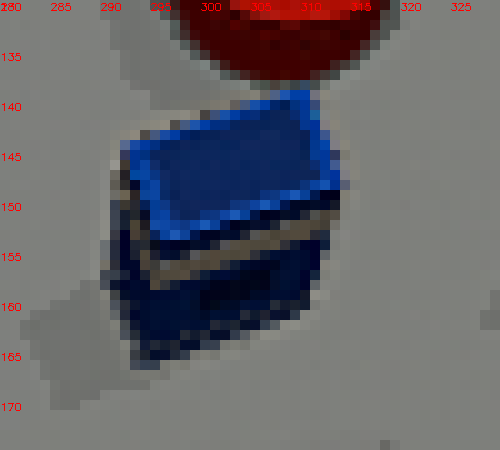

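View pics/z_top1.png

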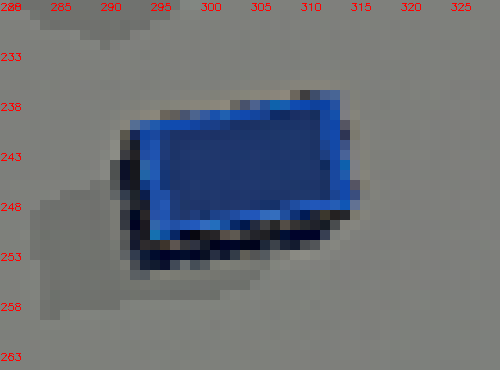

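View pics/z_side.png

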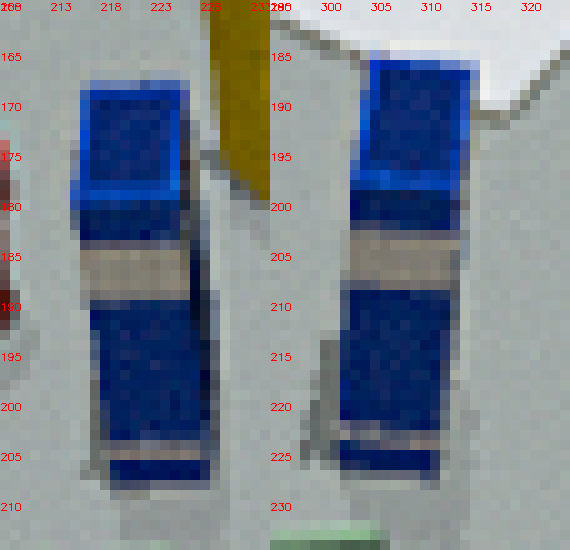

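Run:
```python
from h import *
for nm,q,s in [('far',[(291.5,143.7),(309.5,138.3),(312.8,148.1),(294.5,153.5)],(220.6,173.5)),('near',[(292.5,239.5),(312.5,236.5),(315.3,248),(294.5,251.5)],(308.8,192.1))]:
    X=np.array([onz('top',p,.1) for p in q]);m=X.mean(0)
    L=np.linalg.norm(X[1]-X[0]),np.linalg.norm(X[2]-X[3]),np.linalg.norm(X[3]-X[0]),np.linalg.norm(X[2]-X[1])
    d=(X[0]+X[3]-X[1]-X[2])/2
    print(nm,m.round(4),np.round(L,4),'yaw',np.degrees(np.arctan2(-d[0],d[1])),'tri',tri(s,np.mean(q,0)),'side',onz('side',s,.1))
state()
```

```text
far [ 0.6921 -0.0019  0.1   ] [0.0442 0.0447 0.0248 0.0251] yaw 17.61045379698487 tri (array([ 0.69258153, -0.00175641,  0.10032563]), np.float64(0.0011497906433147785)) side [ 0.69340212 -0.00218412  0.1       ]
near [ 0.4637 -0.0037  0.1   ] [0.0452 0.0469 0.027  0.0263] yaw 9.353260919068193 tri (array([ 0.46467995, -0.00375165,  0.09793363]), np.float64(0.0016640617349161664)) side [ 0.46504265 -0.00151125  0.1       ]
{'time': 10.7833, 'ee_pos': [0.5179, 0.0837, 0.2698], 'orientation': [0.263, -3.1297, -0.0011], 'force': [0.534, 0.4945, 0.8054], 'moment': [0.0467, -0.0058, 0.044], 'opening': 0.0879, 'joints': [-0.3708, 0.3089, 0.1533, 1.864, -0.0572, 0.9736, 1.546]}
```

Run:
```python
from h import *
R=frame(np.radians(9.4),0)@FL
go([.464,-.003,.16],R)
```

```text
row [67.5, -76.6, 109.8] [0.0008, -0.0008, 0.0036] dist 150 rows 3.6 ang 0.2 rows 0.0
```

```bash
python3 -m handwheel '[[30,-35,20,0,0,0,0],[60,-65,50,0,0,0,0],[67.5,-76.6,85,0,0,0,0],[67.5,-76.6,110,0,0,0,0],[67.5,-76.6,110,0,0,0,0],[67.5,-76.6,110,0,0,0,0]]'
python3 - <<'E'
from h import *
state()
R=frame(np.radians(9.4),0)@FL
go([.464,-.003,.072],R)
E
```

```text
time: 11.28
ee_pos: [0.4641, -0.0018, 0.1589]
orientation: [0.265, -3.126, -0.002]
force: [0.6, -0.2, 0.6]
opening: 0.0882
{'time': 11.2833, 'ee_pos': [0.4641, -0.0018, 0.1589], 'orientation': [0.2648, -3.126, -0.0016], 'force': [0.5814, -0.1505, 0.5633], 'moment': [0.0457, -0.0065, 0.0311], 'opening': 0.0882, 'joints': [-0.2294, 0.3798, 0.1647, 2.1008, -0.0993, 0.6724, 1.7416]}
row [-0.1, -1.3, 86.9] [0.0014, -0.0043, 0.005] dist 87 rows 2.1 ang 0.4 rows 0.1
```

```bash
python3 -m handwheel '[[0,-1.3,25,0,-0.004,0.005,0],[0,-1.3,50,0,-0.004,0.005,0],[0,-1.3,75,0,-0.004,0.005,0],[0,-1.3,87,0,-0.004,0.005,0],[0,-1.3,87,0,-0.004,0.005,0],[0,-1.3,87,0,-0.004,0.005,0]]'
python3 - <<'E'
from h import *
from station import ctrl
state()
R=frame(np.radians(9.4),0)@FL
go([.464,-.003,.072],R)
n='side';cv2.imwrite(f'pics/{n}9.png',ctrl.read_camera(n)[:,:,::-1]);crop('pics/side9.png',(230,110,390,240),5,'pics/side9c.png')
E
```

```text
time: 11.78
ee_pos: [0.4661, -0.0014, 0.0731]
orientation: [-0.261, 3.129, 0.003]
force: [0.5, 0.9, 1.2]
opening: 0.088
{'time': 11.7833, 'ee_pos': [0.4661, -0.0014, 0.0731], 'orientation': [-0.2606, 3.1291, 0.0033], 'force': [0.5289, 0.9224, 1.181], 'moment': [0.0526, -0.0347, -0.0345], 'opening': 0.088, 'joints': [-0.1922, 0.5484, 0.1226, 2.1325, -0.1469, 0.4667, 1.7809]}
row [2.3, -1.3, 1.1] [0.002, 0.0018, 0.0021] dist 3 rows 0.1 ang 0.2 rows 0.0
```

View pics/side9c.png

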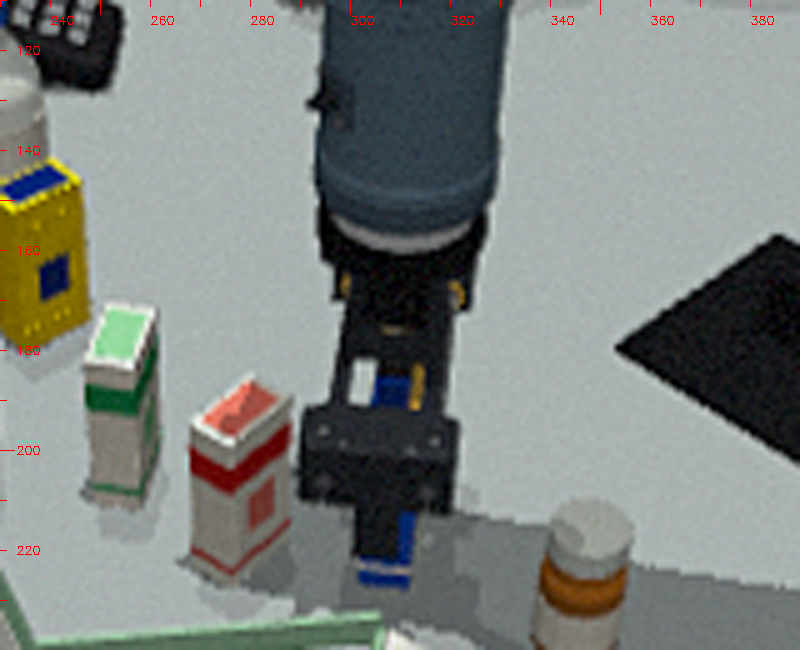

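```bash
python3 -m handwheel '[[2.5,-1.3,1,0,0,0,0],[2.5,-1.3,1,0,0,0,0],[2.5,-1.3,1,0,0,0,255],[2.5,-1.3,1,0,0,0,255],[2.5,-1.3,1,0,0,0,255],[2.5,-1.3,1,0,0,0,255],[2.5,-1.3,1,0,0,0,255],[2.5,-1.3,1,0,0,0,255],[2.5,-1.3,1,0,0,0,255],[2.5,-1.3,1,0,0,0,255]]'
python3 -m handwheel '[[0,0,0,0,0,0,255],[0,0,0,0,0,0,255],[0,0,0,0,0,0,255]]'
python3 -c "
from h import *
state()"
```

```text
time: 12.67
ee_pos: [0.4639, -0.0034, 0.0724]
orientation: [-0.26, 3.128, 0.003]
force: [-0.4, 0.3, -0.3]
opening: 0.0457
time: 12.92
ee_pos: [0.4639, -0.0035, 0.0724]
orientation: [-0.26, 3.128, 0.003]
force: [-0.3, -0.1, 0.3]
opening: 0.0458
{'time': 12.9167, 'ee_pos': [0.4639, -0.0035, 0.0724], 'orientation': [-0.2597, 3.1283, 0.003], 'force': [-0.3273, -0.054, 0.2792], 'moment': [0.0385, 0.0365, 0.0002], 'opening': 0.0458, 'joints': [-0.1881, 0.5471, 0.1222, 2.1385, -0.1473, 0.4611, 1.7848]}
```

```bash
python3 -m handwheel '[[0,0,-10,0,0,0,255],[0,0,-35,0,0,0,255],[0,0,-65,0,0,0,255],[0,0,-95,0,0,0,255],[0,0,-125,0,0,0,255],[0,0,-140,0,0,0,255],[0,0,-140,0,0,0,255]]'
cat >> h.py <<'E'
def cart(x,y,z,h=72.4,dx=0):
    """TCP for a carton centre at seat x, y, foot height z above seat plane (mm)"""
    return SEAT+RS@(np.array([x+dx,y,z+h])/1e3), RS@FL
E
python3 - <<'E'
from h import *
state()
go(*cart(40,40,90));go(*cart(55,40,30));go(*cart(55,40,10))
E
```

```text
time: 13.5
ee_pos: [0.4656, -0.0037, 0.2163]
orientation: [-0.259, 3.122, 0.004]
force: [0.3, 0.9, -1.3]
opening: 0.0456
{'time': 13.5, 'ee_pos': [0.4656, -0.0037, 0.2163], 'orientation': [-0.2586, 3.1216, 0.0037], 'force': [0.2517, 0.9331, -1.3133], 'moment': [0.0236, -0.0477, 0.0014], 'opening': 0.0456, 'joints': [-0.2486, 0.2778, 0.1891, 2.0652, -0.0757, 0.7956, 1.7221]}
row [-161.5, 247.9, 21.7] [0.002, 0.2712, -0.0029] dist 297 rows 7.1 ang 15.5 rows 2.2
row [-159.9, 247.8, 83.5] [0.002, 0.2712, -0.0029] dist 307 rows 7.4 ang 15.5 rows 2.2
row [-154.6, 247.7, 102.8] [0.002, 0.2712, -0.0029] dist 310 rows 7.4 ang 15.5 rows 2.2
```

```bash
python3 -m handwheel '[[-10,15,-5,0,0,0,255],[-30,45,-5,0,0.02,0,255],[-50,80,-5,0,0.06,0,255],[-75,115,0,0,0.11,0,255],[-98,150,0,0,0.16,0,255],[-120,185,5,0,0.21,0,255],[-142,220,12,0.002,0.26,-0.003,255],[-161,248,21,0.002,0.271,-0.003,255],[-161,248,21,0.002,0.271,-0.003,255],[-161,248,21,0.002,0.271,-0.003,255]]'
python3 - <<'E'
from h import *
from station import ctrl
state()
go(*cart(53,40,40));go(*cart(53,40,12));go(*cart(53,40,8))
for n in('top','side'):cv2.imwrite(f'pics/{n}10.png',ctrl.read_camera(n)[:,:,::-1])
crop('pics/side10.png',(185,160,345,320),4,'pics/side10c.png')
E
```

```text
time: 14.33
ee_pos: [0.5825, 0.2695, 0.1943]
orientation: [0.247, -2.866, 0.033]
force: [0.0, -0.9, -1.1]
opening: 0.0454
{'time': 14.3333, 'ee_pos': [0.5825, 0.2695, 0.1943], 'orientation': [0.2472, -2.8664, 0.0333], 'force': [0.045, -0.9264, -1.0885], 'moment': [0.0229, -0.2479, 0.0006], 'opening': 0.0454, 'joints': [-0.5292, 0.7343, 0.1025, 1.3869, -0.145, 1.2833, 1.3581]}
row [-13.9, -2.3, 47.4] [-0.0011, -0.0036, 0.0035] dist 49 rows 1.2 ang 0.3 rows 0.0
row [-14.0, -2.3, 75.4] [-0.0011, -0.0036, 0.0035] dist 77 rows 1.8 ang 0.3 rows 0.0
row [-14.1, -2.2, 79.4] [-0.0011, -0.0036, 0.0035] dist 81 rows 1.9 ang 0.3 rows 0.0
```

View pics/side10c.png

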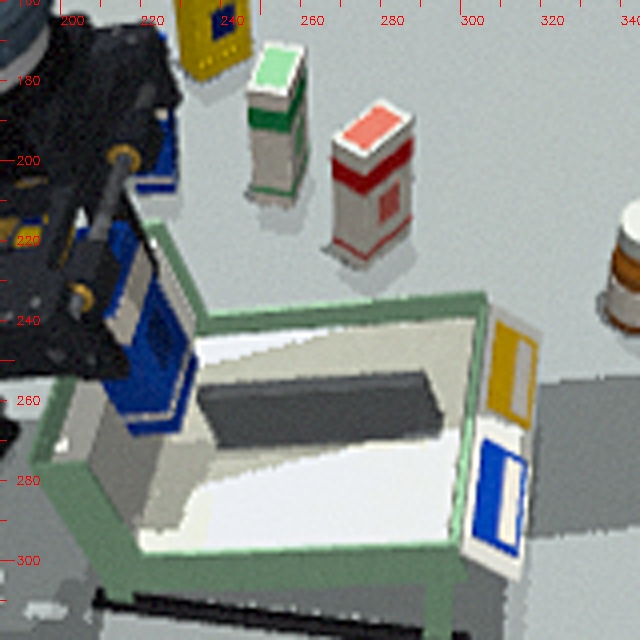

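```bash
python3 -m handwheel '[[-7,-2,18,0,0,0,255],[-13,-2.3,42,-0.001,-0.004,0.003,255],[-13,-2.3,60,-0.001,-0.004,0.003,255],[-13,-2.3,75,-0.001,-0.004,0.003,255],[-13,-2.3,75,-0.001,-0.004,0.003,255],[-13,-2.3,75,-0.001,-0.004,0.003,255]]'
python3 - <<'E'
from h import *
from station import ctrl
state()
go(*cart(60,40,8));go(*cart(60,40,7));go(*cart(60,40,6))
for n in('top','side'):cv2.imwrite(f'pics/{n}11.png',ctrl.read_camera(n)[:,:,::-1])
crop('pics/side11.png',(185,200,315,320),5,'pics/side11c.png')
E
```

```text
time: 14.93
ee_pos: [0.5767, 0.2608, 0.121]
orientation: [0.234, -2.873, 0.034]
force: [0.1, 0.2, -0.9]
opening: 0.0458
{'time': 14.9333, 'ee_pos': [0.5767, 0.2608, 0.121], 'orientation': [0.2339, -2.8731, 0.0342], 'force': [0.0763, 0.1946, -0.8517], 'moment': [0.1035, -0.2841, 0.0596], 'opening': 0.0458, 'joints': [-0.5201, 0.8014, 0.0961, 1.4553, -0.1519, 1.1435, 1.3697]}
row [-8.8, 5.4, 6.9] [-0.001, 0.0019, -0.0061] dist 12 rows 0.3 ang 0.4 rows 0.1
row [-8.7, 5.4, 7.9] [-0.001, 0.0019, -0.0061] dist 13 rows 0.3 ang 0.4 rows 0.1
row [-8.7, 5.4, 8.9] [-0.001, 0.0019, -0.0061] dist 14 rows 0.3 ang 0.4 rows 0.1
```

View pics/side11c.png

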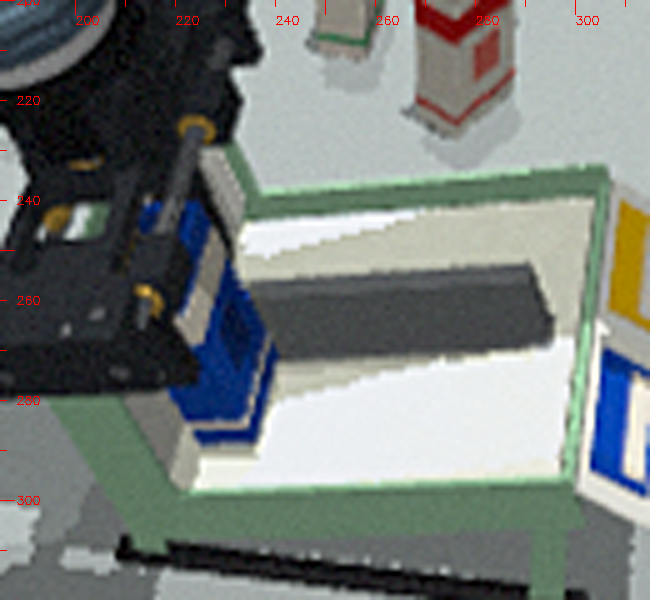

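```bash
python3 -m handwheel '[[-2,3,3,0,0,-0.003,255],[-4,5.4,7,0,0,-0.006,255],[-6,5.4,8,0,0,-0.006,255],[-8.5,5.4,8,0,0,-0.006,255],[-8.5,5.4,8,0,0,-0.006,255],[-8.5,5.4,8,0,0,-0.006,255]]'
python3 - <<'E'
from h import *
from station import ctrl
state()
go(*cart(60,40,6))
for n in('top','side'):cv2.imwrite(f'pics/{n}12.png',ctrl.read_camera(n)[:,:,::-1])
crop('pics/side12.png',(185,200,315,320),5,'pics/side12c.png')
E
```

```text
time: 15.53
ee_pos: [0.5833, 0.2682, 0.1122]
orientation: [0.244, -2.875, 0.031]
force: [-0.7, -0.4, -0.4]
opening: 0.0459
{'time': 15.5333, 'ee_pos': [0.5833, 0.2682, 0.1122], 'orientation': [0.2438, -2.8751, 0.0314], 'force': [-0.6989, -0.382, -0.3797], 'moment': [0.1243, -0.2756, -0.0147], 'opening': 0.0459, 'joints': [-0.5226, 0.8247, 0.0931, 1.432, -0.1532, 1.1399, 1.3709]}
row [1.0, -0.9, 2.3] [-0.0001, 0.0049, 0.0008] dist 3 rows 0.1 ang 0.3 rows 0.0
```

View pics/side12c.png

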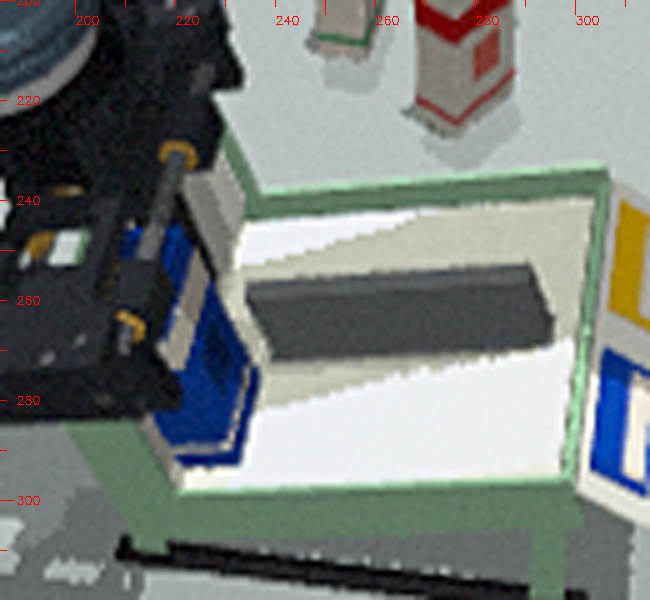

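```bash
python3 -m handwheel '[[0,-0.9,1,0,0.005,0,255],[0,-0.9,2,0,0.005,0,255],[0,-0.9,2,0,0.005,0,255]]'
python3 -m handwheel '[[0,0,0.6,0,0,0,255],[-0.5,0,1.2,0,0,0,255],[-1,0,1.2,0,0,0,255]]'
python3 -c "
from h import *
state();go(*cart(60,40,6))"
```

```text
time: 15.88
ee_pos: [0.5831, 0.2668, 0.1102]
orientation: [0.243, -2.87, 0.032]
force: [-0.4, 0.6, -1.1]
opening: 0.0456
time: 16.13
ee_pos: [0.5831, 0.2668, 0.1101]
orientation: [0.243, -2.869, 0.033]
force: [-5.4, -1.9, 10.0]
opening: 0.046
{'time': 16.1333, 'ee_pos': [0.5831, 0.2668, 0.1101], 'orientation': [0.243, -2.8687, 0.0325], 'force': [-5.4444, -1.9203, 10.0296], 'moment': [-0.2944, 1.2346, 0.1269], 'opening': 0.046, 'joints': [-0.5199, 0.8299, 0.0928, 1.4287, -0.1539, 1.1445, 1.3734]}
row [1.1, 0.4, 0.2] [-0.0004, -0.0016, 0.0006] dist 1 rows 0.0 ang 0.1 rows 0.0
```

```bash
python3 -m handwheel '[[0,0,0,0,0,0,85],[0,0,0,0,0,0,85],[0,0,0,0,0,0,85],[0,0,0,0,0,0,85],[0,0,-8,0,0,0,85],[0,0,-25,0,0,0,85],[0,0,-55,0,0,0,85],[0,0,-85,0,0,0,85],[0,0,-110,0,0,0,85],[0,0,-120,0,0,0,85]]'
python3 - <<'E'
from h import *
state()
go([.58,.12,.26],frame(np.radians(17.5),0)@FL)
E
```

```text
time: 16.97
ee_pos: [0.6163, 0.2728, 0.2298]
orientation: [0.243, -2.875, 0.03]
force: [-0.2, -0.2, 0.3]
opening: 0.0588
{'time': 16.9667, 'ee_pos': [0.6163, 0.2728, 0.2298], 'orientation': [0.2433, -2.8748, 0.0296], 'force': [-0.1674, -0.1986, 0.3409], 'moment': [0.0489, -0.276, -0.0157], 'opening': 0.0588, 'joints': [-0.5141, 0.7536, 0.1126, 1.2597, -0.1445, 1.3838, 1.3624]}
row [67.1, -144.5, -13.8] [0.0188, -0.2567, -0.1358] dist 160 rows 3.8 ang 16.7 rows 2.3
```

```bash
python3 -m handwheel '[[15,-35,-8,0,-0.06,-0.03,0],[35,-75,-14,0.01,-0.13,-0.08,0],[55,-115,-14,0.019,-0.2,-0.12,0],[67,-144,-14,0.019,-0.257,-0.136,0],[67,-144,-14,0.019,-0.257,-0.136,0]]'
python3 - <<'E'
from h import *
from station import ctrl
state()
go([.6927,-.002,.16],frame(np.radians(17.5),0)@FL)
for n in('top','side'):cv2.imwrite(f'pics/{n}13.png',ctrl.read_camera(n)[:,:,::-1])
crop('pics/side13.png',(185,160,345,320),4,'pics/side13c.png')
crop('pics/top13.png',(150,110,330,290),4,'pics/top13c.png')
E
```

```text
time: 17.38
ee_pos: [0.5766, 0.1101, 0.26]
orientation: [0.463, -3.106, 0.008]
force: [-0.5, -1.8, -0.6]
opening: 0.0878
{'time': 17.3833, 'ee_pos': [0.5766, 0.1101, 0.26], 'orientation': [0.4631, -3.1061, 0.0078], 'force': [-0.5296, -1.7716, -0.634], 'moment': [0.0098, 0.0395, -0.06], 'opening': 0.0878, 'joints': [-0.3647, 0.4273, 0.1287, 1.7144, -0.0573, 1.0053, 1.6501]}
row [-78.5, -140.6, 100.5] [-0.0047, -0.0019, -0.0094] dist 190 rows 4.6 ang 0.6 rows 0.1
```

View pics/side13c.png

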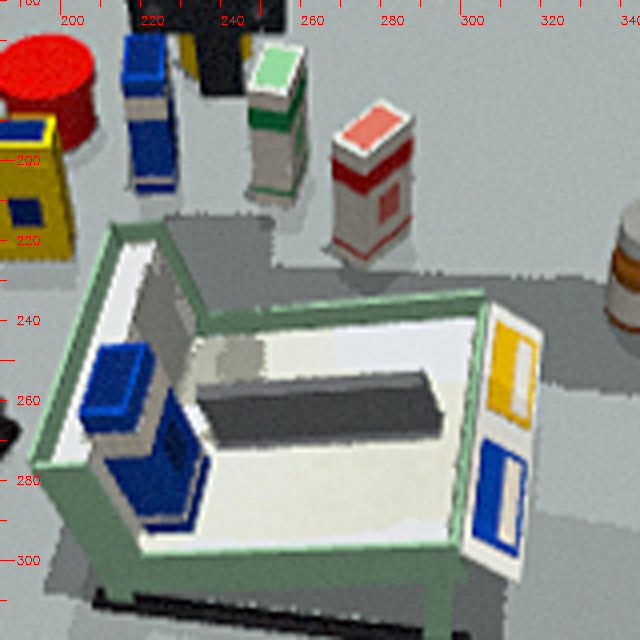

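View pics/top13c.png

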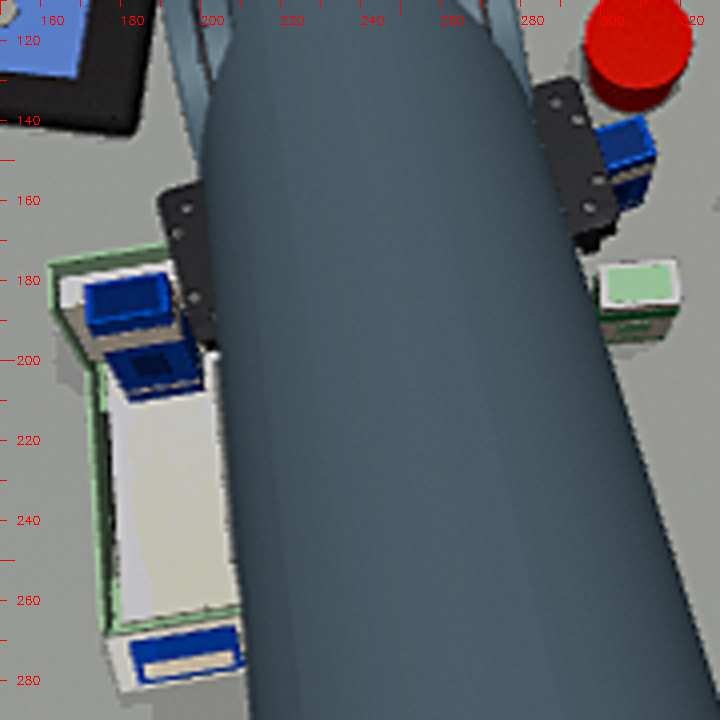

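Run:
```python
from h import *
print(tri((236.5,146.5),(349,144)),tri((191.5,192.5),(265,127.5)))
```

```text
(array([ 0.69369664, -0.11002593,  0.10763946]), np.float64(0.0019222933400320883)) (array([0.73412668, 0.08434559, 0.10088851]), np.float64(0.004572133117793239))
```

```bash
python3 -m handwheel '[[-25,-45,10,0,0,0,40],[-50,-90,30,0,0,0,40],[-75,-130,55,0,0,-0.009,40],[-78.5,-140.6,85,-0.004,-0.002,-0.009,40],[-78.5,-140.6,100,-0.004,-0.002,-0.009,40],[-78.5,-140.6,100,-0.004,-0.002,-0.009,40],[-78.5,-140.6,100,-0.004,-0.002,-0.009,40]]'
python3 - <<'E'
from h import *
state()
go([.6927,-.002,.077],frame(np.radians(17.5),0)@FL)
E
```

```text
time: 18.07
ee_pos: [0.695, 0.0091, 0.1572]
orientation: [0.487, -3.1, -0.009]
force: [0.7, 0.7, 0.7]
opening: 0.0744
{'time': 18.0667, 'ee_pos': [0.695, 0.0091, 0.1572], 'orientation': [0.487, -3.0996, -0.0087], 'force': [0.705, 0.6903, 0.7477], 'moment': [0.0643, -0.0138, 0.0126], 'opening': 0.0744, 'joints': [-0.1569, 0.7245, 0.1278, 1.48, -0.1105, 0.9486, 1.8864]}
row [5.3, -10.3, 80.1] [0.0061, -0.0031, 0.0062] dist 81 rows 1.9 ang 0.5 rows 0.1
```

```bash
python3 -m handwheel '[[5.3,-10.3,0,0.006,-0.003,0.006,40],[5.3,-10.3,10,0.006,-0.003,0.006,40],[5.3,-10.3,20,0.006,-0.003,0.006,40],[5.3,-10.3,20,0.006,-0.003,0.006,40]]'
python3 - <<'E'
from h import *
state()
go([.6927,-.002,.077],frame(np.radians(17.5),0)@FL)
E
```

```text
time: 18.4
ee_pos: [0.6918, -0.0012, 0.1358]
orientation: [0.479, -3.103, -0.001]
force: [0.0, 0.0, -1.1]
opening: 0.0743
{'time': 18.4, 'ee_pos': [0.6918, -0.0012, 0.1358], 'orientation': [0.4795, -3.1028, -0.0015], 'force': [0.0013, 0.0058, -1.0973], 'moment': [0.0215, 0.0429, -0.0188], 'opening': 0.0743, 'joints': [-0.1453, 0.7438, 0.1282, 1.5028, -0.1113, 0.9042, 1.8959]}
row [-0.8, -1.1, 58.8] [0.0012, -0.0018, 0.0012] dist 59 rows 1.4 ang 0.1 rows 0.0
```

```bash
python3 -m handwheel '[[-0.8,-1.1,20,0,0,0,40],[-0.8,-1.1,40,0,0,0,40],[-0.8,-1.1,58.5,0,0,0,40],[-0.8,-1.1,58.5,0,0,0,40],[-0.8,-1.1,58.5,0,0,0,40]]'
python3 - <<'E'
from h import *
from station import ctrl
state()
go([.6927,-.002,.077],frame(np.radians(17.5),0)@FL)
n='side';cv2.imwrite(f'pics/{n}14.png',ctrl.read_camera(n)[:,:,::-1]);crop('pics/side14.png',(165,110,295,220),5,'pics/side14c.png')
E
```

```text
time: 18.82
ee_pos: [0.6921, -0.0013, 0.077]
orientation: [0.48, -3.101, -0.002]
force: [0.2, -0.1, 0.5]
opening: 0.0743
{'time': 18.8167, 'ee_pos': [0.6921, -0.0013, 0.077], 'orientation': [0.4804, -3.1011, -0.0024], 'force': [0.1735, -0.0856, 0.5013], 'moment': [0.0019, -0.0083, 0.0028], 'opening': 0.0743, 'joints': [-0.1379, 0.8216, 0.1171, 1.5172, -0.1196, 0.8134, 1.9029]}
row [-0.4, -0.9, 0.0] [0.002, -0.0033, 0.002] dist 1 rows 0.0 ang 0.2 rows 0.0
```

View pics/side14c.png

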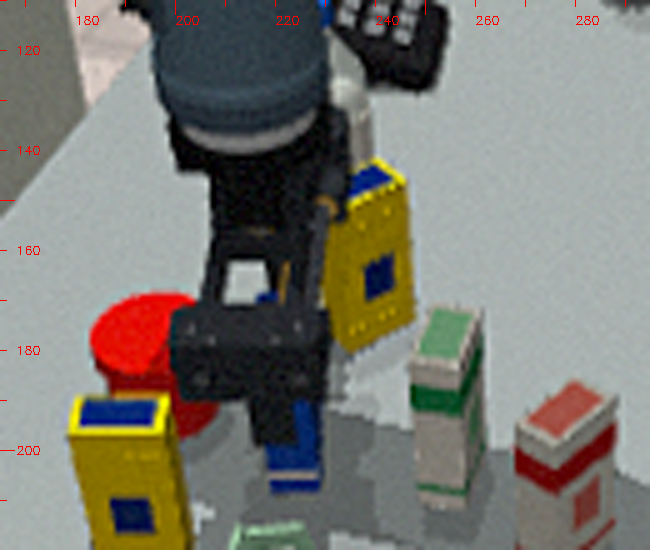

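```bash
python3 -m handwheel '[[0,-0.5,0,0,0,0,255],[0,-0.5,0,0,0,0,255],[0,-0.5,0,0,0,0,255],[0,-0.5,0,0,0,0,255],[0,-0.5,0,0,0,0,255],[0,-0.5,0,0,0,0,255],[0,-0.5,0,0,0,0,255],[0,-0.5,0,0,0,0,255],[0,-0.5,0,0,0,0,255]]'
python3 -m handwheel '[[0,0,-10,0,0,0,255],[0,0,-35,0,0,0,255],[0,0,-65,0,0,0,255],[0,0,-95,0,0,0,255],[0,0,-125,0,0,0,255],[0,0,-150,0,0,0,255],[0,0,-150,0,0,0,255]]'
python3 - <<'E'
from h import *
state()
go(*cart(20,40,90,h=77));go(*cart(20,40,10,h=77))
E
```

```text
time: 19.62
ee_pos: [0.6937, -0.002, 0.0789]
orientation: [0.48, -3.104, -0.002]
force: [-1.1, -0.9, 5.0]
opening: 0.0458
time: 20.2
ee_pos: [0.6967, -0.0024, 0.2355]
orientation: [-0.479, 3.096, -0.0]
force: [1.0, -0.1, -0.1]
opening: 0.0456
{'time': 20.2, 'ee_pos': [0.6967, -0.0024, 0.2355], 'orientation': [-0.4786, 3.0957, -0.0002], 'force': [1.0138, -0.1379, -0.0979], 'moment': [0.048, -0.1119, 0.0039], 'opening': 0.0456, 'joints': [-0.1531, 0.6371, 0.145, 1.4338, -0.0993, 1.0688, 1.8884]}
row [43.8, 293.7, 28.5] [-0.019, 0.2705, 0.1375] dist 298 rows 7.2 ang 17.4 rows 2.4
row [65.0, 296.7, 105.6] [-0.019, 0.2705, 0.1375] dist 322 rows 7.7 ang 17.4 rows 2.4
```

```bash
python3 -m handwheel '[[8,15,-8,0,0,0,255],[22,45,-10,0,0.02,0.01,255],[38,80,-10,0,0.06,0.03,255],[48,115,-10,0,0.11,0.06,255],[50,150,-10,-0.01,0.16,0.09,255],[50,190,-10,-0.01,0.21,0.12,255],[48,230,-10,-0.015,0.26,0.137,255],[45,265,-5,-0.019,0.27,0.137,255],[45,293,5,-0.019,0.27,0.137,255],[45,293,5,-0.019,0.27,0.137,255]]'
python3 - <<'E'
from h import *
from station import ctrl
state()
go(*cart(20,40,60,h=78));go(*cart(26,40,12,h=78));
for n in('top','side'):cv2.imwrite(f'pics/{n}15.png',ctrl.read_camera(n)[:,:,::-1])
crop('pics/side15.png',(185,160,345,320),4,'pics/side15c.png')
E
```

```text
time: 21.03
ee_pos: [0.5609, 0.2714, 0.2271]
orientation: [0.257, -2.864, 0.027]
force: [-1.5, 1.6, -0.4]
opening: 0.0456
{'time': 21.0333, 'ee_pos': [0.5609, 0.2714, 0.2271], 'orientation': [0.2569, -2.8643, 0.0272], 'force': [-1.524, 1.6097, -0.3508], 'moment': [0.164, -0.1595, -0.01], 'opening': 0.0456, 'joints': [-0.5485, 0.6676, 0.1064, 1.4246, -0.1477, 1.3114, 1.3499]}
row [-9.7, -8.0, 48.1] [0.0022, -0.0045, 0.0108] dist 50 rows 1.2 ang 0.7 rows 0.1
row [-16.0, -8.2, 96.1] [0.0022, -0.0045, 0.0108] dist 98 rows 2.3 ang 0.7 rows 0.1
```

View pics/side15c.png

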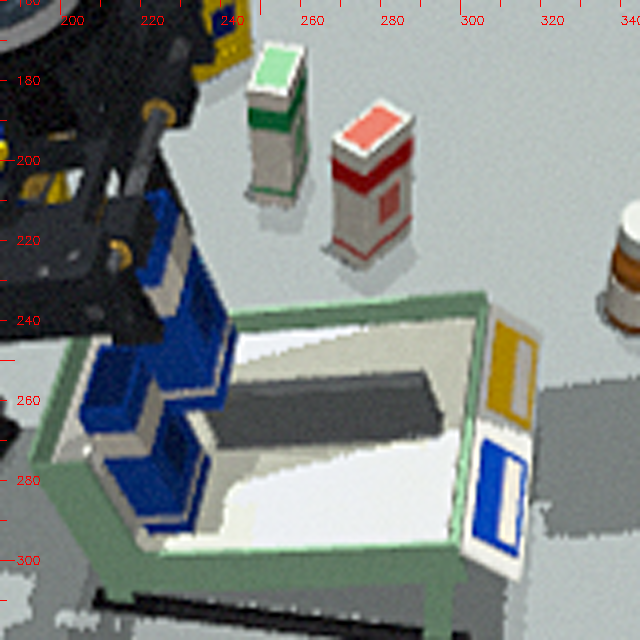

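```bash
python3 -m handwheel '[[-6,-8,8,0.002,-0.0045,0.011,255],[-10,-8,25,0.002,-0.0045,0.011,255],[-11,-8,45,0.002,-0.0045,0.011,255],[-11,-8,65,0.002,-0.0045,0.011,255],[-11,-8,85,0.002,-0.0045,0.011,255],[-11,-8,95,0.002,-0.0045,0.011,255],[-11,-8,95,0.002,-0.0045,0.011,255]]'
python3 - <<'E'
from h import *
from station import ctrl
state()
go(*cart(33,40,8,h=78));go(*cart(34,40,6,h=78))
for n in('top','side'):cv2.imwrite(f'pics/{n}16.png',ctrl.read_camera(n)[:,:,::-1])
crop('pics/side16.png',(185,200,315,320),5,'pics/side16c.png')
E
```

```text
time: 21.72
ee_pos: [0.5505, 0.2514, 0.1317]
orientation: [0.228, -2.871, 0.041]
force: [0.1, -0.2, -0.4]
opening: 0.0459
{'time': 21.7167, 'ee_pos': [0.5505, 0.2514, 0.1317], 'orientation': [0.2278, -2.8707, 0.041], 'force': [0.1077, -0.1948, -0.3603], 'moment': [0.0921, -0.2598, 0.0152], 'opening': 0.0459, 'joints': [-0.5339, 0.7476, 0.1037, 1.5348, -0.153, 1.1224, 1.365]}
row [-11.0, 10.3, 4.4] [-0.0048, -0.0013, -0.0107] dist 16 rows 0.4 ang 0.7 rows 0.1
row [-12.0, 10.3, 6.4] [-0.0048, -0.0013, -0.0107] dist 17 rows 0.4 ang 0.7 rows 0.1
```

View pics/side16c.png

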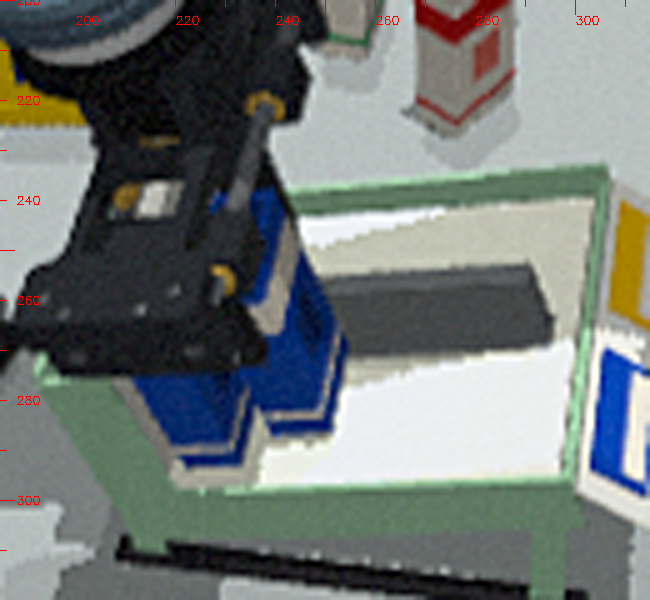

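```bash
python3 -m handwheel '[[-1,5,0,-0.004,0,-0.01,255],[-3,10,1,-0.004,0,-0.01,255],[-5,10.3,2,-0.004,0,-0.01,255],[-7,10.3,3.5,-0.004,0,-0.01,255],[-7,10.3,3.5,-0.004,0,-0.01,255],[-7,10.3,3.5,-0.004,0,-0.01,255]]'
python3 - <<'E'
from h import *
state()
go(*cart(34,40,6,h=78))
E
```

```text
time: 22.32
ee_pos: [0.5567, 0.264, 0.1291]
orientation: [0.243, -2.874, 0.031]
force: [-0.8, 0.3, -0.4]
opening: 0.0459
{'time': 22.3167, 'ee_pos': [0.5567, 0.264, 0.1291], 'orientation': [0.2432, -2.8736, 0.0309], 'force': [-0.7591, 0.2851, -0.4263], 'moment': [0.0951, -0.2233, -0.016], 'opening': 0.0459, 'joints': [-0.5397, 0.7639, 0.0979, 1.5079, -0.1571, 1.1261, 1.3649]}
row [-3.4, -1.2, 6.1] [0.0004, 0.0033, 0.0005] dist 7 rows 0.2 ang 0.2 rows 0.0
```

```bash
python3 -m handwheel '[[0,-1,2,0,0.003,0,255],[0,-1,4,0,0.003,0,255],[0,-1,4.5,0,0.003,0,255],[0,-1,4.5,0,0.003,0,255]]'
python3 - <<'E'
from h import *
from station import ctrl
state()
go(*cart(34,40,6,h=78))
for n in('top','side'):cv2.imwrite(f'pics/{n}17.png',ctrl.read_camera(n)[:,:,::-1])
crop('pics/side17.png',(185,200,315,320),5,'pics/side17c.png')
E
```

```text
time: 22.65
ee_pos: [0.5555, 0.2626, 0.1244]
orientation: [0.243, -2.87, 0.031]
force: [-1.0, 0.2, -0.7]
opening: 0.0461
{'time': 22.65, 'ee_pos': [0.5555, 0.2626, 0.1244], 'orientation': [0.2426, -2.8701, 0.0315], 'force': [-0.9563, 0.1573, -0.7083], 'moment': [0.0679, -0.2489, 0.0069], 'opening': 0.0461, 'joints': [-0.5378, 0.7692, 0.0969, 1.5114, -0.1579, 1.1208, 1.3671]}
row [-3.6, -0.1, 1.2] [0.0003, -0.0002, 0.0003] dist 4 rows 0.1 ang 0.0 rows 0.0
```

View pics/side17c.png

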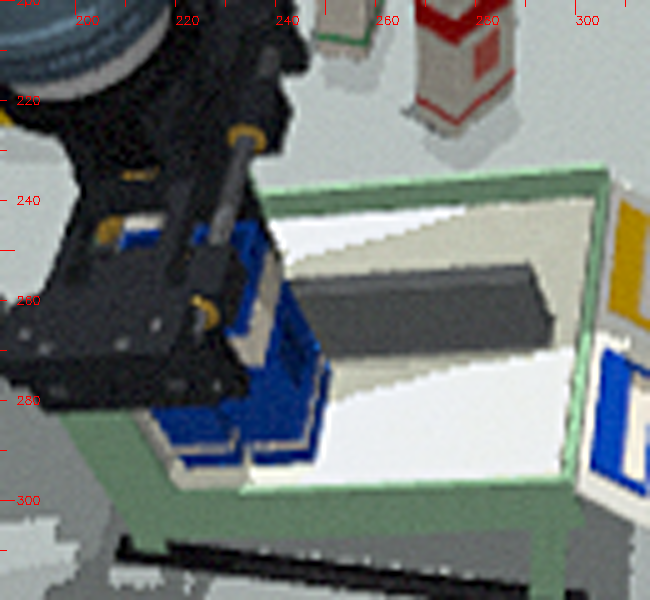

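Nearly there: the foot is about level with the first, with a few mm gap. Slide back, then press lightly.

```bash
python3 -m handwheel '[[-1,0,0,0,0,0,255],[-2,0,0,0,0,0,255],[-3,0,0.5,0,0,0,255],[-3.6,0,1,0,0,0,255],[-3.6,0,1,0,0,0,255]]'
python3 -m handwheel '[[-0.3,0,0.5,0,0,0,255],[-0.6,0,1,0,0,0,255],[-0.6,0,1,0,0,0,255]]'
python3 - <<'E'
from h import *
state()
go(*cart(34,40,6,h=78))
E
```

```text
time: 23.17
ee_pos: [0.5591, 0.2633, 0.1231]
orientation: [0.243, -2.871, 0.031]
force: [-0.0, -0.7, 2.4]
opening: 0.0456
time: 23.42
ee_pos: [0.5597, 0.2633, 0.123]
orientation: [0.243, -2.871, 0.031]
force: [-1.2, -1.0, 8.7]
opening: 0.0463
{'time': 23.4167, 'ee_pos': [0.5597, 0.2633, 0.123], 'orientation': [0.2425, -2.871, 0.0309], 'force': [-1.1981, -1.0141, 8.6562], 'moment': [-0.2907, 0.5679, 0.0866], 'opening': 0.0463, 'joints': [-0.5358, 0.7769, 0.0974, 1.4999, -0.1581, 1.1238, 1.3686]}
row [0.9, -0.1, 0.9] [0.0006, 0.0007, 0.0002] dist 1 rows 0.0 ang 0.1 rows 0.0
```

```bash
python3 -m handwheel '[[-1,0,-0.5,0,0,0,255],[-1.5,0,-0.5,0,0,0,255],[-1.5,0,-0.5,0,0,0,255]]'
python3 - <<'E'
from h import *
state()
E
```

```text
time: 23.67
ee_pos: [0.5608, 0.2636, 0.1229]
orientation: [0.242, -2.87, 0.031]
force: [-0.8, 0.2, 1.1]
opening: 0.046
{'time': 23.6667, 'ee_pos': [0.5608, 0.2636, 0.1229], 'orientation': [0.2425, -2.8698, 0.0311], 'force': [-0.7871, 0.228, 1.0596], 'moment': [-0.1288, 0.2529, -0.0898], 'opening': 0.046, 'joints': [-0.5351, 0.7794, 0.0974, 1.4956, -0.1583, 1.1269, 1.3689]}
```

```bash
python3 -m handwheel '[[-1,0,0,0,0,0,255],[-2,0,0,0,0,0,255],[-2,0,0,0,0,0,255]]'
python3 - <<'E'
from h import *
from station import ctrl
state();go(*cart(34,40,6,h=78))
for n in('side',):cv2.imwrite(f'pics/{n}18.png',ctrl.read_camera(n)[:,:,::-1])
crop('pics/side18.png',(185,200,315,320),5,'pics/side18c.png')
E
```

```text
time: 23.92
ee_pos: [0.5609, 0.2636, 0.1226]
orientation: [0.242, -2.865, 0.032]
force: [-6.4, -2.5, 8.6]
opening: 0.0458
{'time': 23.9167, 'ee_pos': [0.5609, 0.2636, 0.1226], 'orientation': [0.242, -2.8651, 0.0321], 'force': [-6.3751, -2.4513, 8.5824], 'moment': [-0.4492, 1.59, -0.1635], 'opening': 0.0458, 'joints': [-0.5343, 0.7825, 0.0972, 1.491, -0.1589, 1.1331, 1.3693]}
row [2.2, -0.2, 0.9] [0.0002, -0.0053, 0.0001] dist 2 rows 0.1 ang 0.3 rows 0.0
```

View pics/side18c.png

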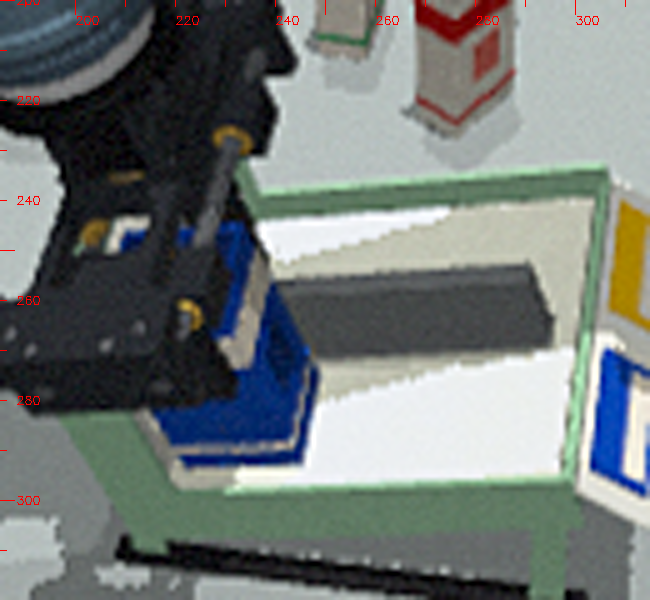

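Contact, flush. Release and withdraw.

```bash
python3 -m handwheel '[[0.5,0,-0.5,0,0,0,255],[0.5,0,-0.5,0,0,0,85],[0.5,0,-0.5,0,0,0,85],[0.5,0,-0.5,0,0,0,85],[0.5,0,-0.5,0,0,0,85],[0.5,0,-8,0,0,0,85],[0.5,0,-25,0,0,0,85],[0.5,0,-55,0,0,0,85],[0.5,0,-90,0,0,0,85],[0.5,0,-120,0,0,0,85]]'
python3 -m handwheel '[[20,-40,-20,0,0,0,60],[40,-80,-30,0,-0.05,0,60],[60,-120,-30,0,-0.1,0,60],[80,-160,-30,0,-0.15,0,60],[100,-200,-30,0,-0.2,0,60],[110,-235,-20,0,-0.25,0,60],[110,-260,-20,0,-0.25,0,60],[110,-260,-20,0,-0.25,0,60]]'
python3 - <<'E'
from h import *
from station import ctrl
state()
for n in('top','side'):cv2.imwrite(f'pics/{n}19.png',ctrl.read_camera(n)[:,:,::-1])
crop('pics/side19.png',(175,120,345,320),3,'pics/side19c.png')
crop('pics/top19.png',(150,110,330,290),3,'pics/top19c.png')
E
```

```text
time: 24.8
ee_pos: [0.5923, 0.2689, 0.241]
orientation: [0.242, -2.866, 0.032]
force: [0.1, 0.0, 0.3]
opening: 0.0589
time: 25.47
ee_pos: [0.5352, -0.0143, 0.2904]
orientation: [0.244, -3.117, 0.008]
force: [0.2, -0.6, 0.4]
opening: 0.0677
{'time': 25.4667, 'ee_pos': [0.5352, -0.0143, 0.2904], 'orientation': [0.2444, -3.1174, 0.008], 'force': [0.2297, -0.6472, 0.3517], 'moment': [0.0048, 0.0363, 0.0075], 'opening': 0.0677, 'joints': [-0.2359, 0.3136, 0.2179, 1.8078, -0.0705, 1.0426, 1.7354]}
```

View pics/side19c.png

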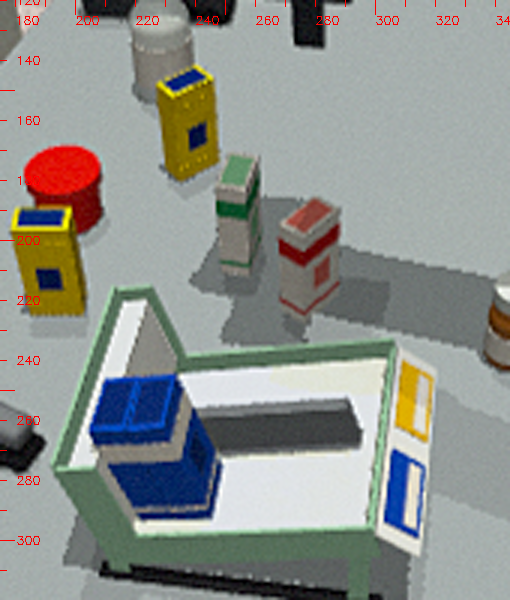

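View pics/top19c.png

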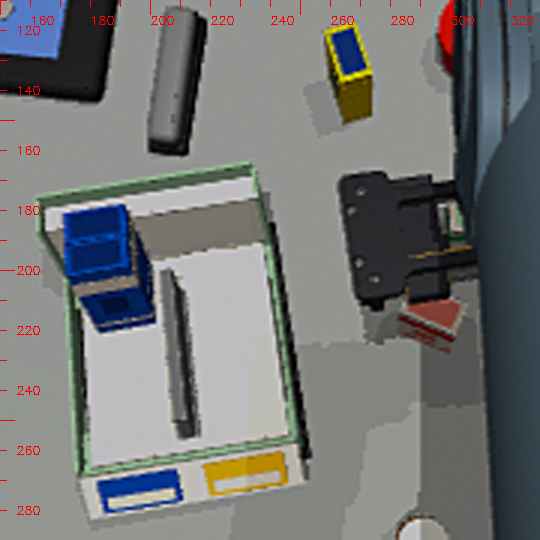

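Run:
```python
from h import *
for n,b in (('top',(165,170,215,225)),('side',(200,235,255,300))):
    im=cv2.imread(f'pics/{n}19.png')
    c=cv2.resize(im[b[1]:b[3],b[0]:b[2]],None,fx=9,fy=9,interpolation=cv2.INTER_CUBIC)
    for s in [(60,40,106),(34,40,106),(73,63,106),(73,17,106),(47,63,106),(47,17,106),(21,63,106),(21,17,106),(21,17,6),(21,63,6)]:
        p=proj(n,SEAT+RS@(np.array(s)/1e3));q=((p+.5-np.array(b[:2]))*9).astype(int);cv2.circle(c,tuple(int(z) for z in q),4,(0,255,255),1)
    cv2.imwrite(f'pics/{n}19z.png',c)
im=cv2.imread('pics/side19.png');b=(215,225,325,310);c=cv2.resize(im[b[1]:b[3],b[0]:b[2]],None,fx=7,fy=7,interpolation=cv2.INTER_CUBIC)
for s in [(-90,75,6),(-90,-75,6),(45,5,46),(-80,5,46),(-80,-5,46),(-80,5,6)]:
    p=proj('side',SEAT+RS@(np.array(s)/1e3));q=((p+.5-np.array(b[:2]))*7).astype(int);cv2.circle(c,tuple(int(z) for z in q),4,(0,0,255),1)
cv2.imwrite('pics/shelf19.png',c)
```

```text
(no output)
```

View pics/top19z.png

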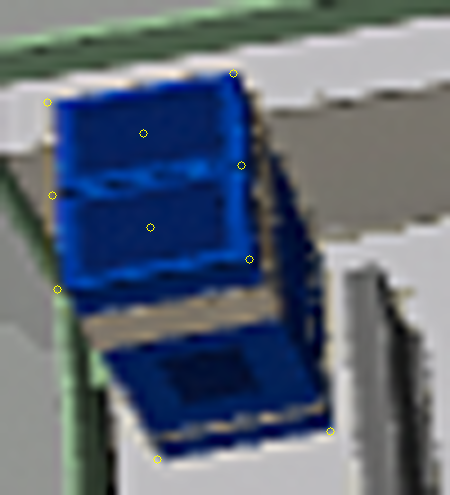

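View pics/side19z.png

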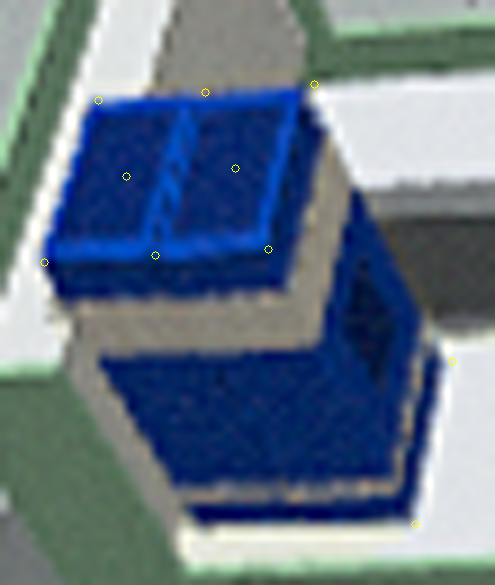

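View pics/shelf19.png

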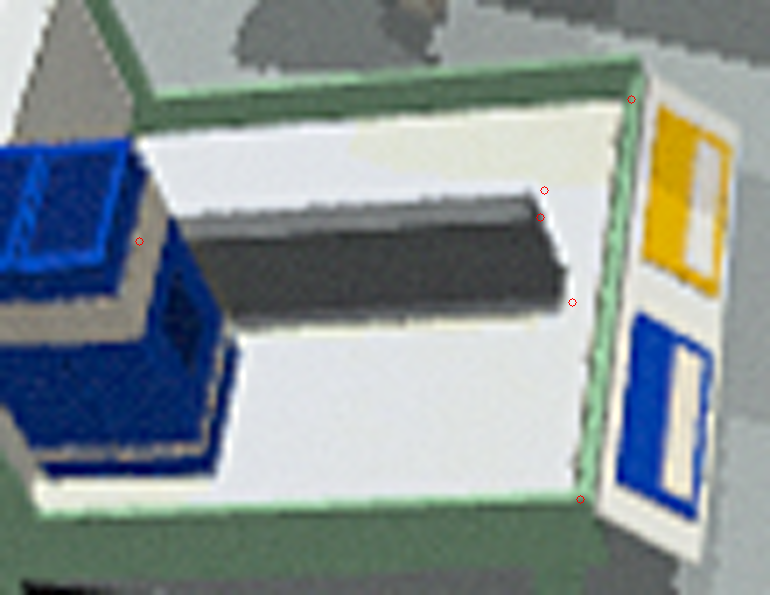

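```bash
python3 -m handwheel '[[0,0,0,0,0,0,60],[0,0,0,0,0,0,60],[0,0,0,0,0,0,60],[0,0,0,0,0,0,60]]'; python3 -c "
from station import ctrl
print(ctrl.close_job())"
```

```text
time: 25.9
ee_pos: [0.5368, -0.0051, 0.2899]
orientation: [0.26, -3.116, 0.001]
force: [-0.4, -0.1, 0.9]
opening: 0.0675
the job is handed in; nothing more can be done
None
```

The shelf is back in the rack and both blue cartons are filed in the blue ticket's lane (left, y +40). I handed the job in at about 26 s of the 72 s; the hand-in gives no verdict.

- **Shelf:** I tucked its rear edge under the lip with the front raised about 10°, then lowered it home behind the upstand. A light press down met about 14 N, showing it was on the bearers.
- **Cartons:** I pressed the first until it touched both the shelf and the backstop. I placed the second the same way, against the first.
- **Last checks:** In the final pictures from both cameras, the carton tops and feet agreed with their target places to within about 1 to 1.5 pixels (roughly 2 to 3 mm). The shelf may lie 1 to 2 mm to the rear, which is inside the 7 mm allowed.
- **Everything else:** The final crops showed the other objects in view where they started, and the arm was clear. I did not check the pen or the clear bottle in the last close-ups, but the arm did not work near either.
- **Not exact:** The arm settled 3 to 11 mm off target after some moves, mostly sideways. I corrected each before placing, and before the carton grips. For the shelf I kept the 3 to 4 mm offset and allowed for it.

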